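# Loosen the book press and push the book home

### The arm

A 6-joint arm with a two-finger parallel gripper is mounted at the origin on the work surface. World frame = base frame: x ahead of the robot, y to its left, z up, the work surface at z = 0. Lengths are in m, angles in rad, forces in N, time in s.
With the tool pointing down it reaches from about 0.35 to 0.775 m from the base axis. Payload 5.5 kg.
Tool frame: the origin (TCP) lies midway between the tips of the shut fingers; the grasp point (between the pads) lies 19 mm behind it; z points along the fingers, y is the line along which they close (so a half turn about z gives the same grasp; the last joint's range is limited). The gripper opens to 85 mm and grips with 20 to 120 N. Pads are 22 mm wide; open, the fingers measure 114 mm over their backs; the gripper's body (76 mm by 85 mm) begins 54 mm behind the grasp point. The pads swing forward as they close: fully open they stand 13 mm farther back than shut.
Start: joints at [-1.484, 0.313, 0.046, 1.304, 0, 1.431], TCP at [0.129, -0.56, 0.231] pointing down, gripper open.
Joint ranges: [-2.76, 2.76], [-0.86, 1.69], [-1.03, 1.26], [-2.2, 2.34], [-1.47, 1.5], [-3.14, 3.14]. Speed limits (rad/s): [2.57, 2.57, 3.14, 3.14, 3.14, 3.14].

### API

Orientations are given as a unit quaternion [w, x, y, z].
In Python, from workcell import env gives the robot as it stands. The module is installed in compiled form; this text tells all that it offers.
- The arm moves only by the tool servo_tool, never from a script. Its argument "increments" is a list of rows, each an object of numbers: "grip": the closure, from 0 (fully open) to 1 (shut); "x", "y", "z": the shift along the tool's x, y, z in mm; "roll": the turn about the tool's z in degrees. In form: [{"grip": .., "x": .., "y": .., "z": .., "roll": ..}, ...]. A call has 1 to 5 rows; each row shifts and turns the commanded pose from where the row before left it, along the tool's axes as they then stand; what a row does not reach is not made up. A row lasts 1/12 s, in which the tool goes at most 41.7 mm and 7.16 degrees, less where a joint would pass 70% of its speed; a pose out of reach is approached as far as the arm can. A call is refused whole if a number of a shift passes 41.7 or a number of a turn 7.16, either way. A call with a gripper value outside its range is refused whole. The fingers move at their own pace and stop on an object; "grip_force" is the grip in N (left out, the last holds). Time passes only in rows, so rows that do not move let the fingers close. It gives the time, the measured TCP pose, the force, the opening and the grip force at its end, in the units of the state.
- env.get_state(): the state, without advancing time (a new reading comes with each control period).
- env.read_camera(name): name is "side" or "top"; returns the picture (400x640x3 uint8, red, green, blue); there is no depth.
- env.get_calibration(name): a dict with "vertical_fov" (degrees; the focal length in pixels is half the picture's height over the tangent of half this angle, whatever the lens; pixels are square), "cx", "cy" (the principal point, pixels), "rvec" (rotation vector, rad) and "tvec" (3), from world to camera coordinates, as OpenCV has them. Camera axes: x right, y down, z forward; pixel columns grow to the right and rows downward; lengths in m; the calibration is good to about 2 mm. A picture is of the moment at which its call begins. get_calibration takes no time and is no camera call.
- env.hand_in(): hands the job in; it is judged then, once.
The state is a dict: "clock": time; "joint_pos": joint angles; "qvel": joint speeds; "tau": joint torques, N m; "tcp_pos": TCP position; "orientation": TCP orientation; "wrist_force": force on the tool from outside, world axes, zero at the start; "ft_torque": the same for the moment, N m; "finger_gap": finger opening in m; "grip_force": force on a finger pad.
Only numpy, scipy, OpenCV 4.12 (cv2) and the standard library are available. Lean on these libraries where they do the work, as an engineer would, in place of code of your own. Each camera call takes 0.05 s, during which the arm holds its last target. There are 200 camera calls.

### The job

The grey book was nipped off-centre in the small wooden press, with one end sticking out past the base board. Run the press's knurled handwheel back two full turns, anticlockwise seen from above, rolling it round by its rim with a fingertip; then push the protruding end of the book in with a fingertip until it is square and flush with the end of the base board. Lift nothing, leave everything else on the table where it is, and leave the press open at those two turns, ready for me to check the book and screw it down again.

Things in the scene. Friction and masses are not known exactly. Their poses are not given: they have to be found in the camera images.
- press: Small beech book press, fixed. Origin: centre of its underside, on the screw's axis; z up. Base board 222 (x) x 210 (y) x 20 mm, ends at y = +-105 mm. Uprights (24 thick, 60 deep) centred at x = +-99 mm carry a beam along x, 222 x 60 mm, top at z = 122 (bolts to 126). The wooden platen under it, 160 x 150 x 14 mm, holds the book on the base board. The book fits between the uprights (168 mm clear).
- wheel (a joint): Handwheel angle, rad: 0 at the start (screwed tight on the book), grows anticlockwise seen from above = loosening; 6.283 is one turn. Stiff screw: takes about 0.1 N m, stays where left, turns back if rolled the other way. One turn raises wheel and platen 4 mm. Tight, the platen clamps the book; one turn or more frees it to slide along the press's y.
- wheel_center (a point): Centre of the wheel's top face, on its axis, 153 mm above the table when tight (rises 4 mm a turn). Steel wheel, 92 mm in diameter over the ridges, rim 18 mm tall (0 to 18 mm below this point), with 48 upright round ridges (knurl), 2 mm proud, 6 mm apart. A hub 30 mm wide stands 10 mm above the top face. Nothing stands round the wheel above the beam (top 13 mm under the rim when tight).
- wheel_hole (a point): Centre of the small dark bored hole (11 mm wide, shallow, look only) in the top face of the wheel, 26 mm from its axis; it goes round with the wheel and shows the turns.
- platen: The press's moving part: the wooden platen, 160 x 150 x 14 mm, with the screw and the handwheel that it carries. Origin: centre of the platen's underside, on the screw's axis; 42 mm above the table when tight, lying on the book. Moves up and down only, 4 mm a turn of the wheel. To be worked only by the fingers on the wheel.
- book: Grey cloth-bound A5 book, 148 (x) x 210 (y) x 22 mm thick, about 0.33 kg, flat on the base board (underside 20 mm above the table). Origin: centre of its underside; z up. Axes nearly those of the press. At the start it sits 25 to 38 mm too far along the press's +y, that end sticking out beyond the base board. Home: origin on the screw's axis, both ends flush with the base board.
- book_end (a point): Centre of the book's protruding end face (the +y end), half way up its thickness, 31 mm above the table; to be pushed along the press's -y. Flush with the base board it is 105 mm from the screw's axis.
- clip_a: Black binder clip, 32 x 21 x 41 mm, standing by the press's -y end; to be left alone. Origin: centre of its underside.
- clip_b: Same kind of binder clip, near a corner of the press by the protruding end of the book, to the robot's side; to be left alone. Origin: centre of its underside.
- glue: White glue stick, 29 mm in diameter, 92 mm tall, standing by the press's -y end; to be left alone. Origin: centre of its underside.
- folder: Flat white bone folder, 172 x 22 x 4 mm, lying on the table on the robot's side of the press; to be left alone. Origin: centre of its underside.
- cup: White ceramic cup, 82 mm in diameter, 92 mm tall, at the right of the table; to be left alone. Origin: centre of its underside.
- beaker: Terracotta cup, 90 mm in diameter, 80 mm tall, at the right of the table; to be left alone. Origin: centre of its underside.
- apple: Red apple, 74 mm in diameter, at the left; to be left alone. Origin: its underside.
- phone: Phone lying on a black wallet, 95 x 190 x 29 mm together, one piece, at the left; to be left alone. Origin: centre of the underside.

How it is judged:
By the outcome, as a careful person would: the job done as asked, in the order asked, and still so for the second after the job is handed in, with the robot touching nothing.
It also fails if it takes over 64 s, if anything falls off the work surface, if the arm or the gripper's body presses on something with over 40 N, if the wrist force passes 120 N, or if a joint passes its speed limit or range.

## Working session

There is one attempt and no reset: what is moved stays moved. The work goes in short steps, Python scripts to look and compute and a tool call to move; the robot and the scene stay as the last step left them, time stands still between calls to the robot, and variables do not carry over. Pictures are saved under pics/ and viewed, at most 10 in all, crops included, and the job is handed in when it is done.

Besides the shell and the picture viewer there is one more tool, called after "Request:" in YAML: its name, and indented under it one key for each argument. servo_tool: Moves the arm, as the interface text tells. Its arguments: {"type":"object","properties":{"increments":{"type":"array"},"grip_force":{"type":"number"}},"required":["increments"]}

```bash
mkdir -p pics; cat > h.py <<'E'
from workcell import env
import cv2, numpy as np
def K(n):
    c=env.get_calibration(n); f=200/np.tan(np.radians(c["vertical_fov"])/2)
    return np.array([[f,0,c["cx"]],[0,f,c["cy"]],[0,0,1]]),np.array(c["rvec"],float),np.array(c["tvec"],float),c
def px(n,P):
    k,r,t,_=K(n); return cv2.projectPoints(np.array(P,float).reshape(-1,3),r,t,k,None)[0][:,0]
def ray(n,u,v,z):
    k,r,t,_=K(n); R=cv2.Rodrigues(r)[0]; C=-R.T@t; d=R.T@np.linalg.inv(k)@[u,v,1]
    return C+d*(z-C[2])/d[2]
def pic(n,name):
    im=cv2.cvtColor(env.read_camera(n),cv2.COLOR_RGB2BGR); cv2.imwrite(f"pics/{name}.png",im); return im
E
python3 - <<'E'
from h import *
for n in("top","side"): pic(n,n+"0"); print(K(n))
print(env.get_state())
E
```

```text
(array([[510.00633896,   0.        , 325.44497579],
       [  0.        , 510.00633896, 202.25507114],
       [  0.        ,   0.        ,   1.        ]]), array([ 2.1869485 , -2.14686796,  0.09880507]), array([-0.06654902,  0.49511773,  1.41747971]), {'vertical_fov': 42.825454855271104, 'cx': 325.44497578871784, 'cy': 202.25507114136414, 'rvec': array([ 2.1869485 , -2.14686796,  0.09880507]), 'tvec': array([-0.06654902,  0.49511773,  1.41747971])})
(array([[385.58800219,   0.        , 308.98366713],
       [  0.        , 385.58800219, 195.1428333 ],
       [  0.        ,   0.        ,   1.        ]]), array([ 2.37537015, -0.2116744 ,  0.08100014]), array([-0.48660706,  0.10075999,  1.14275568]), {'vertical_fov': 54.830486297269665, 'cx': 308.9836671335156, 'cy': 195.1428333000024, 'rvec': array([ 2.37537015, -0.2116744 ,  0.08100014]), 'tvec': array([-0.48660706,  0.10075999,  1.14275568])})
{'clock': 0.1, 'joint_pos': array([-1.48358415e+00,  3.13936472e-01,  4.51365669e-02,  1.30358851e+00,
        2.79795483e-05,  1.43123549e+00]), 'qvel': array([-0.00012067, -0.00178979,  0.00348723,  0.00156229,  0.00063505,
        0.0005058 ]), 'tau': array([ 2.56892759e-03, -4.81724739e+01,  2.99245209e+01,  1.26993394e-02,
       -1.36838798e-04,  3.24449758e-06]), 'tcp_pos': array([ 0.12926298, -0.55984361,  0.23050966]), 'orientation': array([-7.95403132e-04,  9.93578320e-01,  1.13143657e-01,  3.48184607e-05]), 'wrist_force': array([-0.76442212,  0.42338053, -0.19841084]), 'ft_torque': array([-0.05648644,  0.01891515,  0.02384661]), 'grip_force': 0.0, 'finger_gap': 0.08544130133464213}
```

View pics/top0.png

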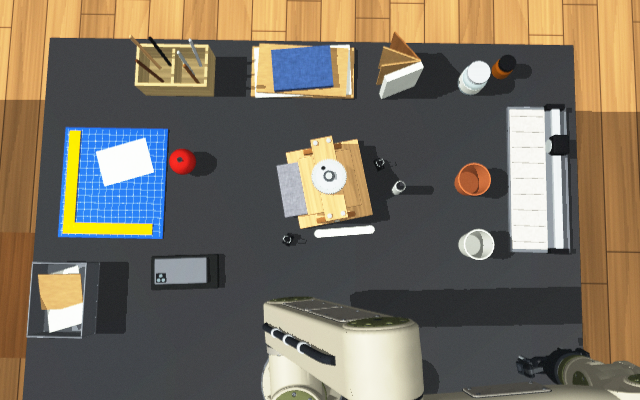

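View pics/side0.png

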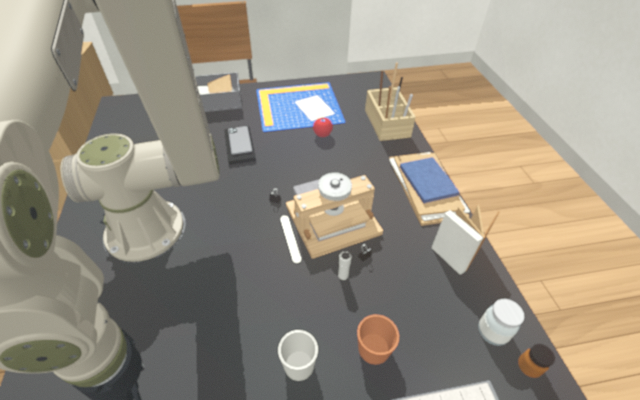

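The top view shows the press around (325,182), the wheel near (329,176) and the book end on the left (~(290,190)). The clips are at (288,240) and (379,163), and the glue at (398,187). I'll enlarge the press.

```bash
python3 - <<'E'
from h import *
im=cv2.imread("pics/top0.png")[125:255,265:415]
cv2.imwrite("pics/c0.png",cv2.resize(im,None,fx=5,fy=4.6,interpolation=cv2.INTER_CUBIC) if 0 else cv2.resize(im,None,fx=4.6,fy=4.6,interpolation=cv2.INTER_CUBIC))
print(ray("top",329,176,.153),ray("side",335,183,.153))
E
```

```text
[ 0.55190014 -0.06640961  0.153     ] [ 0.55636287 -0.06035774  0.153     ]
```

View pics/c0.png

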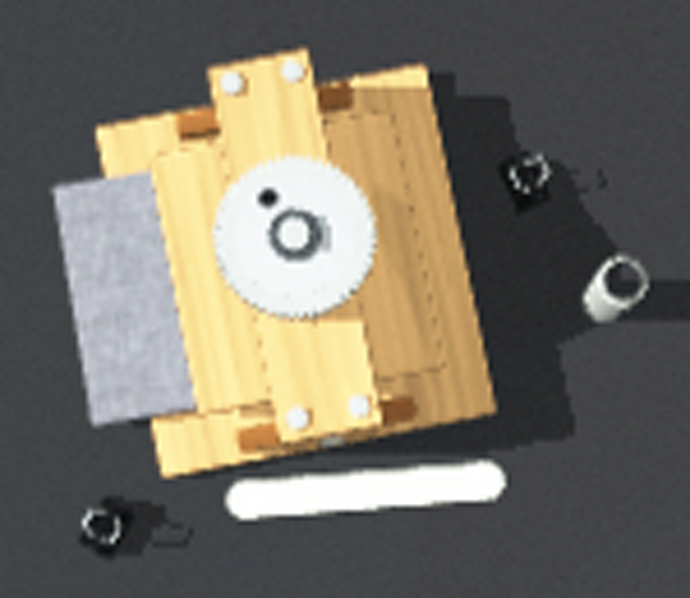

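The crop shows the board corners at (96,127), (428,65), (495,412), (162,477) and the book's end corners at (53,187), (93,426). The wheel centre is about (296,237) and the hole (268,197). Next I fit the poses.

```bash
python3 - <<'E'
from h import *
from scipy.optimize import least_squares
f=lambda p:(np.array(p)+.5)/4.6-.5+np.array([265,125])
R2=lambda a:np.array([[np.cos(a),-np.sin(a)],[np.sin(a),np.cos(a)]])
# image right=-y world, up=+x ; press +y = image left
bc=[(96,127),(428,65),(495,412),(162,477)]
W=[ray("top",*f(p),.02)[:2] for p in bc]; print(np.round(W,4))
L=np.array([(.111,.105),(.111,-.105),(-.111,-.105),(-.111,.105)])
s=least_squares(lambda q:(L@R2(q[2]).T+q[:2]-W).ravel(),[.55,-.066,0]); print("press",s.x,np.degrees(s.x[2]),s.fun*1e3)
w=ray("top",*f((296,237)),.153); print("wheel",w,"hole",ray("top",*f((268,197)),.153))
e=[ray("top",*f(p),.042)[:2] for p in [(53,187),(93,426)]]
print("bookend",[ (R2(s.x[2]).T@(x-s.x[:2])).round(4) for x in e])
print("wheel in press",R2(s.x[2]).T@(w[:2]-s.x[:2]))
print("bookend world",e)
for n,p,z in [("clipa",(525,180),.03),("clipb",(100,527),.03),("glue",(625,272),.092)]: print(n,R2(s.x[2]).T@(ray("top",*f(p),z)[:2]-s.x[:2]))
# side check
c=s.x; ww=np.r_[c[:2],.153]; print(px("side",[ww]),px("top",[ww]))
im=cv2.imread("pics/side0.png")[150:260,260:400]; cv2.imwrite("pics/c1.png",cv2.resize(im,None,fx=5,fy=5,interpolation=cv2.INTER_CUBIC))
E
```

```text
[[ 0.6386  0.0599]
 [ 0.6815 -0.1463]
 [ 0.4652 -0.1902]
 [ 0.4215  0.0136]]
press [ 0.55172201 -0.06577196  0.20657972] 11.836146023260593 [ 0.18501633 -0.08959009  0.4004822   0.53162223 -0.61556003 -1.11618379
  0.0300615   0.67415164]
wheel [ 0.55155745 -0.06630337  0.153     ] hole [ 0.57402981 -0.05012187  0.153     ]
bookend [array([0.0745, 0.1366]), array([-0.0743,  0.1388])]
wheel in press [-0.00027007 -0.00048635]
bookend world [array([0.59659053, 0.08319686]), array([0.45057935, 0.05480332])]
clipa [ 0.02637557 -0.14923814]
clipb [-0.13458675  0.14644904]
glue [-0.04783834 -0.1880392 ]
[[333.7799358  184.58755262]] [[328.75224632 176.06382944]]
```

View pics/c1.png

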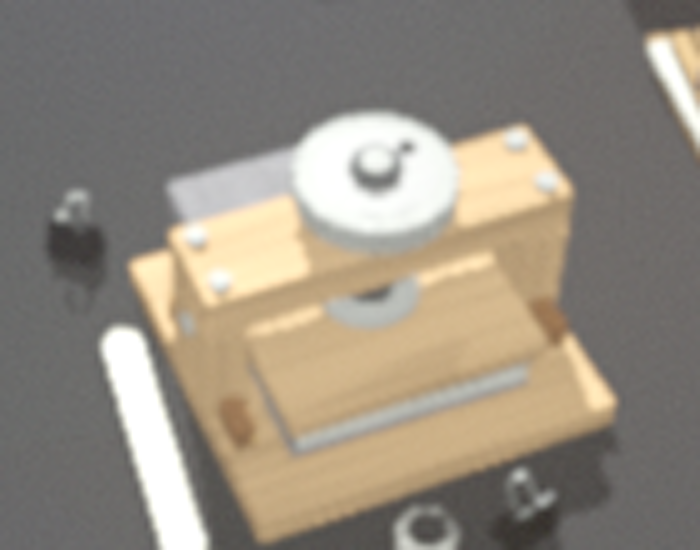

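Request:
servo_tool:
  increments:
    - {"grip": 1, "x": 20, "y": -17, "z": 0, "roll": 0}
    - {"grip": 1, "x": 30, "y": -26, "z": 0, "roll": 0}
    - {"grip": 1, "x": 30, "y": -26, "z": 0, "roll": 0}
    - {"grip": 1, "x": 30, "y": -26, "z": 0, "roll": 0}
    - {"grip": 1, "x": 30, "y": -26, "z": 0, "roll": 0}
  grip_force: 60

```text
clock: 0.52
tcp_pos: [0.2389, -0.4092, 0.2308]
orientation: [-0.0, 0.994, 0.113, -0.0]
wrist_force: [0.4, -0.5, 0.4]
finger_gap: 0.0256
grip_force: 0.0
```

Request:
servo_tool:
  increments:
    - {"grip": 1, "x": 30, "y": -26, "z": 0, "roll": 0}
    - {"grip": 1, "x": 30, "y": -26, "z": 0, "roll": 0}
    - {"grip": 1, "x": 30, "y": -26, "z": 0, "roll": 0}
    - {"grip": 1, "x": 30, "y": -26, "z": 0, "roll": 0}
    - {"grip": 1, "x": 30, "y": -26, "z": 0, "roll": 0}

```text
clock: 0.93
tcp_pos: [0.3559, -0.2486, 0.2312]
orientation: [-0.0, 0.994, 0.113, -0.0]
wrist_force: [2.1, -0.5, 0.4]
finger_gap: -0.0001
grip_force: 0.0
```

Request:
servo_tool:
  increments:
    - {"grip": 1, "x": 30, "y": -26, "z": 0, "roll": 0}
    - {"grip": 1, "x": 30, "y": -26, "z": 0, "roll": 0}
    - {"grip": 1, "x": 30, "y": -26, "z": 0, "roll": 0}
    - {"grip": 1, "x": 20, "y": -17, "z": 0, "roll": 7}
    - {"grip": 1, "x": 0, "y": 0, "z": 0, "roll": 0}

```text
clock: 1.35
tcp_pos: [0.4431, -0.1295, 0.2309]
orientation: [-0.001, 0.999, 0.052, 0.0]
wrist_force: [-0.7, -0.8, -0.7]
finger_gap: 0.0003
grip_force: 0.0
```

```bash
cat >> h.py <<'E'
C=np.array([.5517,-.0661])
def where(c=C):
    s=env.get_state(); q=s["orientation"]; psi=2*np.arctan2(q[2],q[1]); x=np.array([np.cos(psi),np.sin(psi)]); y=np.array([x[1],-x[0]])
    d=c-s["tcp_pos"][:2]; F=s["wrist_force"]
    print("t",round(s["clock"],2),"tcp",s["tcp_pos"].round(4),"psi",round(np.degrees(psi)%360,2),"centre in tool mm",round(1e3*d@x,1),round(1e3*d@y,1),"F tool",(F[:2]@x).round(1),(F[:2]@y).round(1),F[2].round(1),"j6",s["joint_pos"][5].round(3),"gap",s["finger_gap"])
E
python3 -c "
from h import *
where()"
```

```text
t 1.35 tcp [ 0.4431 -0.1295  0.2309] psi 5.98 centre in tool mm 114.6 -51.7 F tool -0.8 0.7 -0.7 j6 2.578 gap 0.0003376448515185769
```

Request:
servo_tool:
  increments:
    - {"grip": 1, "x": 22, "y": -26, "z": 0, "roll": 0}
    - {"grip": 1, "x": 22, "y": -25.7, "z": 0, "roll": 0}
    - {"grip": 1, "x": 0, "y": 0, "z": 35, "roll": 0}
    - {"grip": 1, "x": 0, "y": 0, "z": 35, "roll": 0}
    - {"grip": 1, "x": 0, "y": 0, "z": 22, "roll": 0}

```text
clock: 1.77
tcp_pos: [0.4783, -0.0765, 0.1364]
orientation: [-0.0, 0.999, 0.053, -0.001]
wrist_force: [-0.1, 0.2, -0.6]
finger_gap: 0.0004
grip_force: 0.0
```

Request:
servo_tool:
  increments:
    - {"grip": 1, "x": 5, "y": 0, "z": 0, "roll": 0}
    - {"grip": 1, "x": 4, "y": 0, "z": 0, "roll": 0}
    - {"grip": 1, "x": 0, "y": 0, "z": 0, "roll": 0}

```text
clock: 2.02
tcp_pos: [0.4903, -0.0771, 0.1407]
orientation: [0.0, 0.999, 0.052, 0.001]
wrist_force: [-0.1, -0.7, -0.3]
finger_gap: -0.0001
grip_force: 0.0
```

```bash
python3 -c "
from h import *
where()"
```

```text
t 2.02 tcp [ 0.4903 -0.0771  0.1407] psi 5.99 centre in tool mm 62.2 -4.5 F tool -0.1 0.7 -0.3 j6 2.719 gap -0.00014614876302309176
```

Request:
servo_tool:
  increments:
    - {"grip": 1, "x": 0, "y": -4.5, "z": 2, "roll": 0}
    - {"grip": 1, "x": 3, "y": 0, "z": 0, "roll": 0}
    - {"grip": 1, "x": 0, "y": 0, "z": 0, "roll": 0}

```text
clock: 2.27
tcp_pos: [0.4922, -0.0717, 0.1385]
orientation: [0.0, 0.999, 0.052, 0.001]
wrist_force: [-0.0, 0.2, -0.9]
finger_gap: -0.0001
grip_force: 0.0
```

Request:
servo_tool:
  increments:
    - {"grip": 1, "x": 1, "y": 0, "z": 0, "roll": 0}
    - {"grip": 1, "x": 0, "y": 0, "z": 0, "roll": 0}

```text
clock: 2.43
tcp_pos: [0.4925, -0.0715, 0.1378]
orientation: [0.0, 0.999, 0.052, 0.001]
wrist_force: [-0.4, -0.1, 0.2]
finger_gap: 0.0003
grip_force: 0.0
```

Request:
servo_tool:
  increments:
    - {"grip": 1, "x": 1, "y": 0, "z": 0, "roll": 0}
    - {"grip": 1, "x": 0, "y": 0, "z": 0, "roll": 0}

```text
clock: 2.6
tcp_pos: [0.4932, -0.0714, 0.1374]
orientation: [0.0, 0.999, 0.052, 0.0]
wrist_force: [0.0, -0.0, 0.8]
finger_gap: 0.0002
grip_force: 0.0
```

Request:
servo_tool:
  increments:
    - {"grip": 1, "x": 1, "y": 0, "z": 0, "roll": 0}
    - {"grip": 1, "x": 0, "y": 0, "z": 0, "roll": 0}

```text
clock: 2.77
tcp_pos: [0.4941, -0.0712, 0.1373]
orientation: [0.0, 0.999, 0.052, 0.0]
wrist_force: [-0.2, -0.2, -0.3]
finger_gap: -0.0004
grip_force: 0.0
```

```bash
python3 -c "
from h import *
where()"
```

```text
t 2.77 tcp [ 0.4941 -0.0712  0.1373] psi 5.99 centre in tool mm 57.8 0.9 F tool -0.2 0.2 -0.3 j6 2.733 gap -0.0004261194769189234
```

Request:
servo_tool:
  increments:
    - {"grip": 1, "x": 1, "y": 0.9, "z": 0, "roll": 0}
    - {"grip": 1, "x": 0, "y": 0, "z": 0, "roll": 0}

```text
clock: 2.93
tcp_pos: [0.4953, -0.0721, 0.1373]
orientation: [0.0, 0.999, 0.052, 0.0]
wrist_force: [-0.0, -0.5, -0.2]
finger_gap: -0.0
grip_force: 0.0
```

Request:
servo_tool:
  increments:
    - {"grip": 1, "x": 1, "y": 0, "z": 0, "roll": 0}
    - {"grip": 1, "x": 0, "y": 0, "z": 0, "roll": 0}

```text
clock: 3.1
tcp_pos: [0.4963, -0.0719, 0.1373]
orientation: [0.0, 0.999, 0.052, 0.0]
wrist_force: [-0.5, -0.4, -0.4]
finger_gap: -0.0002
grip_force: 0.0
```

Request:
servo_tool:
  increments:
    - {"grip": 1, "x": 1, "y": 0, "z": 0, "roll": 0}
    - {"grip": 1, "x": 0, "y": 0, "z": 0, "roll": 0}

```text
clock: 3.27
tcp_pos: [0.4973, -0.0718, 0.1373]
orientation: [0.0, 0.999, 0.052, 0.0]
wrist_force: [0.0, 0.4, -1.3]
finger_gap: -0.0
grip_force: 0.0
```

```bash
python3 -c "
from h import *
where()"
```

```text
t 3.27 tcp [ 0.4973 -0.0718  0.1373] psi 5.99 centre in tool mm 54.7 0.0 F tool 0.1 -0.4 -1.3 j6 2.734 gap -1.9566332095930974e-05
```

Request:
servo_tool:
  increments:
    - {"grip": 1, "x": 0.7, "y": 0, "z": 0, "roll": 0}
    - {"grip": 1, "x": 0, "y": 0, "z": 0, "roll": 0}

```text
clock: 3.43
tcp_pos: [0.4979, -0.0717, 0.1373]
orientation: [0.0, 0.999, 0.052, 0.0]
wrist_force: [-0.1, 0.3, -0.3]
finger_gap: 0.0001
grip_force: 0.0
```

Request:
servo_tool:
  increments:
    - {"grip": 1, "x": 0.7, "y": 0, "z": 0, "roll": 0}
    - {"grip": 1, "x": 0, "y": 0, "z": 0, "roll": 0}

```text
clock: 3.6
tcp_pos: [0.4986, -0.0716, 0.1373]
orientation: [0.0, 0.999, 0.052, 0.0]
wrist_force: [1.0, 0.3, 0.5]
finger_gap: 0.0001
grip_force: 0.0
```

Request:
servo_tool:
  increments:
    - {"grip": 1, "x": 0.7, "y": 0, "z": 0, "roll": 0}
    - {"grip": 1, "x": 0, "y": 0, "z": 0, "roll": 0}

```text
clock: 3.77
tcp_pos: [0.4991, -0.0715, 0.1372]
orientation: [0.0, 0.999, 0.052, -0.0]
wrist_force: [-0.7, 0.0, -0.8]
finger_gap: -0.0001
grip_force: 0.2
```

```bash
python3 -c "
from h import *
where()"
```

```text
t 3.77 tcp [ 0.4991 -0.0715  0.1372] psi 5.99 centre in tool mm 52.9 0.1 F tool -0.7 -0.1 -0.8 j6 2.735 gap -7.776388250114755e-05
```

Request:
servo_tool:
  increments:
    - {"grip": 1, "x": 0.7, "y": 0, "z": 0, "roll": 0}
    - {"grip": 1, "x": 0, "y": 0, "z": 0, "roll": 0}

```text
clock: 3.93
tcp_pos: [0.4992, -0.0715, 0.1372]
orientation: [0.0, 0.999, 0.052, -0.001]
wrist_force: [-2.8, -1.5, 1.8]
finger_gap: 0.0005
grip_force: 1.6
```

Request:
servo_tool:
  increments:
    - {"grip": 1, "x": 0.7, "y": 0, "z": 0, "roll": 0}
    - {"grip": 1, "x": 0, "y": 0, "z": 0, "roll": 0}

```text
clock: 4.1
tcp_pos: [0.4993, -0.0715, 0.1371]
orientation: [0.0, 0.999, 0.052, -0.001]
wrist_force: [-5.8, -1.2, 3.4]
finger_gap: -0.0001
grip_force: 2.8
```

```bash
python3 -c "
from h import *
where()
im=pic('side','s1')[130:230,270:400]; cv2.imwrite('pics/s1c.png',cv2.resize(im,None,fx=6,fy=6,interpolation=cv2.INTER_CUBIC))"
```

```text
t 4.1 tcp [ 0.4993 -0.0715  0.1371] psi 5.98 centre in tool mm 52.7 0.1 F tool -5.9 0.5 3.4 j6 2.736 gap -0.00010125262578478053
```

View pics/s1c.png

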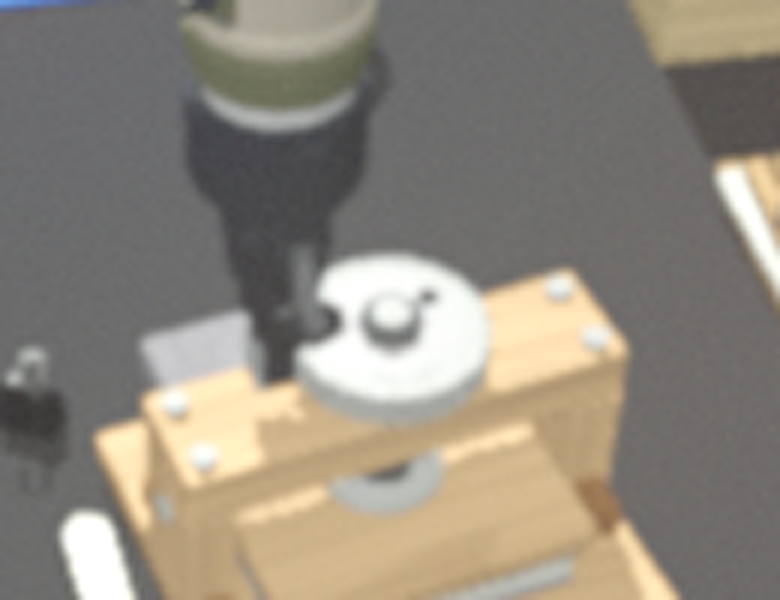

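Contact is made: the finger is at the rim's near side (crop (290,350)), and the force rises about 4–5 N/mm. Now I roll, adding a little preload.

Request:
servo_tool:
  increments:
    - {"grip": 1, "x": 0.8, "y": 0, "z": 0, "roll": 0}
    - {"grip": 1, "x": 0.41, "y": 6.7, "z": -0.08, "roll": -7}
    - {"grip": 1, "x": 0.41, "y": 6.7, "z": -0.08, "roll": -7}
    - {"grip": 1, "x": 0.41, "y": 6.7, "z": -0.08, "roll": -7}

```text
clock: 4.48
tcp_pos: [0.5055, -0.0902, 0.1371]
orientation: [-0.001, 0.972, 0.236, -0.001]
wrist_force: [-3.9, -0.2, 1.4]
finger_gap: 0.0
grip_force: 1.5
```

```bash
python3 -c "
from h import *
where()"
```

```text
t 4.48 tcp [ 0.5055 -0.0902  0.1371] psi 27.36 centre in tool mm 52.1 -0.2 F tool -3.5 -1.6 1.4 j6 2.331 gap 1.2026875195646784e-06
```

Request:
servo_tool:
  increments:
    - {"grip": 1, "x": 1.6, "y": 6.7, "z": -0.08, "roll": -7}
    - {"grip": 1, "x": 0.7, "y": 6.7, "z": -0.08, "roll": -7}
    - {"grip": 1, "x": 0.41, "y": 6.7, "z": -0.08, "roll": -7}

```text
clock: 4.73
tcp_pos: [0.5188, -0.1064, 0.1374]
orientation: [-0.0, 0.912, 0.409, -0.002]
wrist_force: [-5.0, -2.3, 1.7]
finger_gap: -0.0002
grip_force: 2.5
```

```bash
cat >> h.py <<'E'
def hole(tag,z=.153):
    for n in ("side","top"):
        im=pic(n,tag+n); g=cv2.cvtColor(im,cv2.COLOR_BGR2GRAY).astype(np.float32); th=np.radians(np.arange(0,360,5))
        P=np.c_[C[0]+.026*np.cos(th),C[1]+.026*np.sin(th),0*th+z]; p=px(n,P).astype(np.float32)
        v=cv2.remap(cv2.GaussianBlur(g,(3,3),0),p[:,:1],p[:,1:],cv2.INTER_LINEAR)[:,0]
        print(n," ".join(str(int(a)) for a in v))
E
python3 -c "
from h import *
where(); hole('h0')
im=cv2.imread('pics/side0.png'); print(np.degrees(np.arctan2(.0159,.0225)))"
```

```text
t 4.73 tcp [ 0.5188 -0.1064  0.1374] psi 48.3 centre in tool mm 52.0 -2.2 F tool -5.1 -2.2 1.7 j6 1.946 gap -0.0002266980979466261
side 111 112 114 115 115 114 110 101 92 83 76 74 74 73 73 73 73 73 73 73 73 73 73 73 73 73 73 72 72 72 72 72 72 72 73 73 73 73 73 73 73 72 71 72 72 73 74 75 74 73 73 74 75 76 77 80 82 86 91 93 90 89 82 80 75 76 76 82 88 97 104 109
top 218 227 229 230 231 232 233 233 234 234 235 235 236 235 235 235 233 233 233 232 231 230 229 224 213 204 202 204 207 209 210 211 212 213 213 212 212 212 213 212 212 211 211 211 211 211 211 210 210 210 210 210 210 211 211 211 211 212 212 214 219 225 232 237 231 210 175 149 137 137 152 188
35.24757505834622
```

```bash
python3 -c "
from h import *
a=cv2.imread('pics/h0top.png')[130:230,280:390]; b=cv2.imread('pics/h0side.png')[130:230,280:390]
cv2.imwrite('pics/v1.png',cv2.resize(np.hstack([a,b]),None,fx=3.6,fy=3.6,interpolation=cv2.INTER_CUBIC))"
```

```text
(no output)
```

View pics/v1.png

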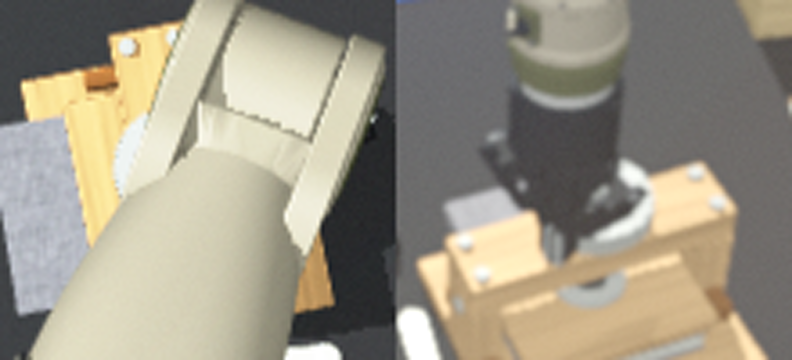

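Request:
servo_tool:
  increments:
    - {"grip": 1, "x": 1.2, "y": 5.4, "z": -0.08, "roll": -7}
    - {"grip": 1, "x": 0.6, "y": 5.4, "z": -0.08, "roll": -7}
    - {"grip": 1, "x": 0.4, "y": 6.4, "z": -0.08, "roll": -7}
    - {"grip": 1, "x": 0.4, "y": 6.4, "z": -0.08, "roll": -7}

```text
clock: 5.17
tcp_pos: [0.5411, -0.1179, 0.1378]
orientation: [0.001, 0.787, 0.617, -0.002]
wrist_force: [-3.9, -7.2, -0.2]
finger_gap: -0.0004
grip_force: 3.9
```

```bash
python3 -c "
from h import *
where()"
```

```text
t 5.17 tcp [ 0.5411 -0.1179  0.1378] psi 76.23 centre in tool mm 52.9 -2.0 F tool -7.9 -2.1 -0.2 j6 1.454 gap -0.00039658436218437956
```

Request:
servo_tool:
  increments:
    - {"grip": 1, "x": 0.6, "y": 6.0, "z": -0.08, "roll": -7}
    - {"grip": 1, "x": 0.5, "y": 6.0, "z": -0.08, "roll": -7}
    - {"grip": 1, "x": 0.4, "y": 6.4, "z": -0.08, "roll": -7}
    - {"grip": 1, "x": 0.4, "y": 6.4, "z": -0.08, "roll": -7}
    - {"grip": 1, "x": 0.4, "y": 6.4, "z": -0.08, "roll": -7}

```text
clock: 5.58
tcp_pos: [0.5742, -0.1165, 0.1382]
orientation: [0.002, 0.565, 0.825, -0.002]
wrist_force: [1.1, -8.8, -4.8]
finger_gap: -0.0002
grip_force: 4.5
```

```bash
python3 -c "
from h import *
where()"
```

```text
t 5.58 tcp [ 0.5742 -0.1165  0.1382] psi 111.2 centre in tool mm 55.2 -2.7 F tool -8.6 -2.1 -4.8 j6 0.866 gap -0.00019878546711470213
```

```bash
sed -i 's/^C=.*/C=np.array([.5555,-.0631])/' h.py; sed -i 's/def where(c=C)/def where(c=np.array([.5555,-.0631]))/' h.py; python3 -c "
from h import *
where()"
```

```text
t 5.58 tcp [ 0.5742 -0.1165  0.1382] psi 111.2 centre in tool mm 56.6 1.9 F tool -8.6 -2.1 -4.8 j6 0.866 gap -0.00019878546711470213
```

Request:
servo_tool:
  increments:
    - {"grip": 1, "x": 0.5, "y": 7.4, "z": -0.03, "roll": -7}
    - {"grip": 1, "x": 0.5, "y": 7.4, "z": -0.03, "roll": -7}
    - {"grip": 1, "x": 0.42, "y": 7.2, "z": -0.03, "roll": -7}
    - {"grip": 1, "x": 0.42, "y": 6.9, "z": -0.05, "roll": -7}
    - {"grip": 1, "x": 0.42, "y": 6.9, "z": -0.05, "roll": -7}

```text
clock: 6.0
tcp_pos: [0.6034, -0.0936, 0.1387]
orientation: [0.003, 0.29, 0.957, -0.001]
wrist_force: [3.6, -5.2, -3.2]
finger_gap: 0.0
grip_force: 2.9
```

```bash
python3 -c "
from h import *
where()"
```

```text
t 6.0 tcp [ 0.6034 -0.0936  0.1387] psi 146.25 centre in tool mm 56.7 -1.3 F tool -5.9 -2.3 -3.2 j6 0.305 gap 4.247766431999396e-05
```

Request:
servo_tool:
  increments:
    - {"grip": 1, "x": 0.9, "y": 6.6, "z": -0.05, "roll": -7}
    - {"grip": 1, "x": 0.8, "y": 6.6, "z": -0.05, "roll": -7}
    - {"grip": 1, "x": 0.5, "y": 6.6, "z": -0.05, "roll": -7}
    - {"grip": 1, "x": 0.45, "y": 6.9, "z": -0.05, "roll": -7}
    - {"grip": 1, "x": 0.45, "y": 6.9, "z": -0.05, "roll": -7}

```text
clock: 6.42
tcp_pos: [0.6122, -0.0599, 0.1392]
orientation: [0.003, -0.011, 1.0, -0.001]
wrist_force: [4.7, -1.9, -2.0]
finger_gap: 0.0002
grip_force: 2.1
```

```bash
python3 -c "
from h import *
where()"
```

```text
t 6.42 tcp [ 0.6122 -0.0599  0.1392] psi 181.31 centre in tool mm 56.8 -1.9 F tool -4.6 -2.0 -2.0 j6 -0.251 gap 0.00020859520363281127
```

Request:
servo_tool:
  increments:
    - {"grip": 1, "x": 1.2, "y": 6.3, "z": -0.05, "roll": -7}
    - {"grip": 1, "x": 1.0, "y": 6.3, "z": -0.05, "roll": -7}
    - {"grip": 1, "x": 0.6, "y": 6.3, "z": -0.05, "roll": -7}
    - {"grip": 1, "x": 0.5, "y": 6.9, "z": -0.06, "roll": -7}
    - {"grip": 1, "x": 0.5, "y": 6.9, "z": -0.06, "roll": -7}

```text
clock: 6.83
tcp_pos: [0.6003, -0.0281, 0.1396]
orientation: [0.003, -0.312, 0.95, -0.001]
wrist_force: [5.9, 1.1, -2.5]
finger_gap: 0.0001
grip_force: 2.5
```

```bash
python3 -c "
from h import *
where()"
```

```text
t 6.83 tcp [ 0.6003 -0.0281  0.1396] psi 216.37 centre in tool mm 56.8 -1.6 F tool -5.4 -2.6 -2.5 j6 -0.816 gap 0.00010599313092088339
```

Request:
servo_tool:
  increments:
    - {"grip": 1, "x": 1.2, "y": 6.3, "z": -0.06, "roll": -7}
    - {"grip": 1, "x": 1.0, "y": 6.3, "z": -0.06, "roll": -7}
    - {"grip": 1, "x": 0.6, "y": 6.3, "z": -0.06, "roll": -7}
    - {"grip": 1, "x": 0.6, "y": 6.9, "z": -0.06, "roll": -7}
    - {"grip": 1, "x": 0.6, "y": 6.9, "z": -0.06, "roll": -7}

```text
clock: 7.25
tcp_pos: [0.572, -0.0088, 0.1399]
orientation: [0.003, -0.584, 0.812, -0.0]
wrist_force: [4.8, 5.9, -0.8]
finger_gap: -0.0004
grip_force: 3.4
```

```bash
python3 -c "
from h import *
where()"
```

```text
t 7.25 tcp [ 0.572  -0.0088  0.1399] psi 251.45 centre in tool mm 56.7 -1.6 F tool -7.1 -2.6 -0.8 j6 -1.405 gap -0.00036160439944786743
```

Request:
servo_tool:
  increments:
    - {"grip": 1, "x": 0.9, "y": 6.5, "z": -0.07, "roll": -7}
    - {"grip": 1, "x": 0.7, "y": 6.5, "z": -0.07, "roll": -7}
    - {"grip": 1, "x": 0.6, "y": 6.5, "z": -0.07, "roll": -7}
    - {"grip": 1, "x": 0.6, "y": 6.7, "z": -0.07, "roll": -7}
    - {"grip": 1, "x": 0.5, "y": 6.7, "z": -0.07, "roll": -7}

```text
clock: 7.67
tcp_pos: [0.5376, -0.0092, 0.1402]
orientation: [-0.002, 0.801, -0.599, -0.0]
wrist_force: [0.6, 5.0, 0.8]
finger_gap: 0.0003
grip_force: 2.5
```

```bash
python3 -c "
from h import *
where()"
```

```text
t 7.67 tcp [ 0.5376 -0.0092  0.1402] psi 286.46 centre in tool mm 56.8 -1.9 F tool -4.6 -2.0 0.8 j6 -2.027 gap 0.00029214748106711055
```

Request:
servo_tool:
  increments:
    - {"grip": 1, "x": 1.3, "y": 6.3, "z": -0.08, "roll": -7}
    - {"grip": 1, "x": 1.0, "y": 6.3, "z": -0.08, "roll": -7}
    - {"grip": 1, "x": 0.7, "y": 6.3, "z": -0.08, "roll": -7}
    - {"grip": 1, "x": 0.6, "y": 6.7, "z": -0.08, "roll": -7}
    - {"grip": 1, "x": 0.6, "y": 6.7, "z": -0.08, "roll": -7}

```text
clock: 8.08
tcp_pos: [0.5101, -0.029, 0.1405]
orientation: [-0.002, 0.944, -0.33, -0.001]
wrist_force: [-4.9, 5.6, 4.0]
finger_gap: -0.0003
grip_force: 3.1
```

Request:
servo_tool:
  increments:
    - {"grip": 1, "x": 0.6, "y": 6.6, "z": -0.08, "roll": -7}
    - {"grip": 1, "x": 0.6, "y": 6.6, "z": -0.08, "roll": -7}

```text
clock: 8.25
tcp_pos: [0.5032, -0.0409, 0.1405]
orientation: [-0.001, 0.977, -0.213, -0.001]
wrist_force: [-4.3, 4.1, 2.9]
finger_gap: -0.0
grip_force: 2.5
```

```bash
python3 -c "
from h import *
where()"
```

```text
t 8.25 tcp [ 0.5032 -0.0409  0.1405] psi 335.43 centre in tool mm 56.8 -1.6 F tool -5.6 -2.0 2.9 j6 -2.955 gap -1.4198901254979126e-05
```

Request:
servo_tool:
  increments:
    - {"grip": 1, "x": -10, "y": 0, "z": 0, "roll": 0}
    - {"grip": 1, "x": -6, "y": 0, "z": 0, "roll": 0}
    - {"grip": 1, "x": 0, "y": 0, "z": -30, "roll": 7.1}
    - {"grip": 1, "x": 0, "y": 0, "z": 0, "roll": 7.1}
    - {"grip": 1, "x": 0, "y": 0, "z": 0, "roll": 7.1}

```text
clock: 8.67
tcp_pos: [0.4911, -0.0357, 0.1721]
orientation: [-0.0, 0.918, -0.397, 0.002]
wrist_force: [0.4, 0.0, -0.1]
finger_gap: 0.0003
grip_force: 0.0
```

```bash
python3 -c "
from h import *
where(); hole('h1',.157)
a=cv2.imread('pics/h1top.png')[130:230,280:390]; b=cv2.imread('pics/h1side.png')[130:230,280:390]
cv2.imwrite('pics/v2.png',cv2.resize(np.hstack([a,b]),None,fx=3.6,fy=3.6,interpolation=cv2.INTER_CUBIC))"
```

```text
t 8.67 tcp [ 0.4911 -0.0357  0.1721] psi 313.18 centre in tool mm 64.1 -28.2 F tool 0.3 -0.3 -0.1 j6 -2.56 gap 0.0003461270997758096
side 192 185 202 219 235 247 251 253 253 252 252 252 251 251 251 251 251 251 251 251 252 253 254 254 254 254 254 255 254 254 255 255 255 255 255 255 255 255 255 255 255 254 254 254 254 254 253 253 252 251 250 250 251 252 252 253 253 252 252 253 253 253 252 252 252 252 252 249 244 234 219 201
top 169 192 211 218 220 222 223 224 225 226 227 229 230 231 232 234 235 235 236 236 236 236 235 235 235 234 234 232 229 216 198 190 203 221 224 223 223 223 223 223 223 223 222 217 208 192 179 166 160 155 152 151 152 155 159 164 172 182 197 213 220 223 223 222 222 221 220 220 221 217 202 178
```

View pics/v2.png

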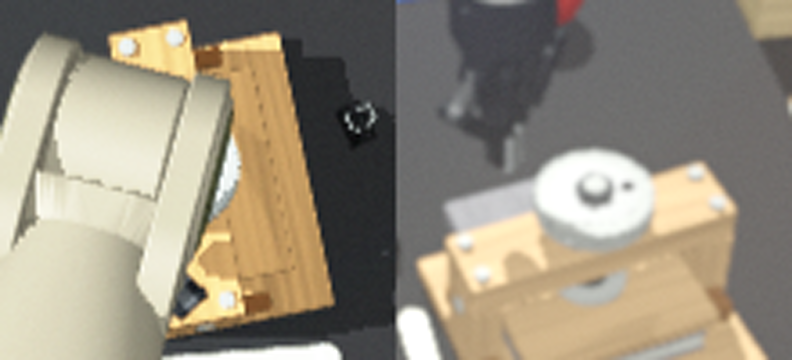

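The side view shows the hole at about 4°; it began at 35°, so the wheel has turned about 329° with no slip. I'm unwinding the wrist for the second pass.

Request:
servo_tool:
  increments:
    - {"grip": 1, "x": 17, "y": 23.6, "z": 0, "roll": 7.1}
    - {"grip": 1, "x": 0, "y": 0, "z": 0, "roll": 7.1}
    - {"grip": 1, "x": 0, "y": 0, "z": 0, "roll": 7.1}
    - {"grip": 1, "x": 0, "y": 0, "z": 0, "roll": 7.1}
    - {"grip": 1, "x": 0, "y": 0, "z": 0, "roll": 7.1}

```text
clock: 9.18
tcp_pos: [0.4844, -0.0644, 0.1701]
orientation: [0.0, 0.754, -0.656, -0.0]
wrist_force: [0.2, -0.2, 0.2]
finger_gap: -0.0
grip_force: 0.0
```

Request:
servo_tool:
  increments:
    - {"grip": 1, "x": 0, "y": 0, "z": 0, "roll": 7.1}
    - {"grip": 1, "x": 0, "y": 0, "z": 0, "roll": 7.1}
    - {"grip": 1, "x": 0, "y": 0, "z": 0, "roll": 7.1}
    - {"grip": 1, "x": 0, "y": 0, "z": 0, "roll": 7.1}
    - {"grip": 1, "x": 0, "y": 0, "z": 0, "roll": 7.1}

```text
clock: 9.6
tcp_pos: [0.4844, -0.0642, 0.1701]
orientation: [-0.0, -0.519, 0.855, 0.0]
wrist_force: [0.6, -0.1, -0.1]
finger_gap: 0.0002
grip_force: 0.0
```

Request:
servo_tool:
  increments:
    - {"grip": 1, "x": 0, "y": 0, "z": 0, "roll": 7.1}
    - {"grip": 1, "x": 0, "y": 0, "z": 0, "roll": 7.1}
    - {"grip": 1, "x": 0, "y": 0, "z": 0, "roll": 7.1}
    - {"grip": 1, "x": 0, "y": 0, "z": 0, "roll": 7.1}
    - {"grip": 1, "x": 0, "y": 0, "z": 0, "roll": 7.1}

```text
clock: 10.02
tcp_pos: [0.4844, -0.0642, 0.17]
orientation: [-0.0, -0.233, 0.972, 0.0]
wrist_force: [-0.5, -0.3, -0.5]
finger_gap: -0.0001
grip_force: 0.0
```

Request:
servo_tool:
  increments:
    - {"grip": 1, "x": 0, "y": 0, "z": 0, "roll": 7.1}
    - {"grip": 1, "x": 0, "y": 0, "z": 0, "roll": 7.1}
    - {"grip": 1, "x": 0, "y": 0, "z": 0, "roll": 7.1}
    - {"grip": 1, "x": 0, "y": 0, "z": 0, "roll": 7.1}
    - {"grip": 1, "x": 0, "y": 0, "z": 0, "roll": 7.1}

```text
clock: 10.43
tcp_pos: [0.4844, -0.0641, 0.17]
orientation: [-0.0, 0.074, 0.997, 0.0]
wrist_force: [-1.0, 0.2, 0.1]
finger_gap: 0.0001
grip_force: 0.0
```

Request:
servo_tool:
  increments:
    - {"grip": 1, "x": 0, "y": 0, "z": 0, "roll": 7.1}
    - {"grip": 1, "x": 0, "y": 0, "z": 0, "roll": 7.1}
    - {"grip": 1, "x": 0, "y": 0, "z": 0, "roll": 7.1}
    - {"grip": 1, "x": 0, "y": 0, "z": 0, "roll": 7.1}
    - {"grip": 1, "x": 0, "y": 0, "z": 0, "roll": 7.1}

```text
clock: 10.85
tcp_pos: [0.4844, -0.0642, 0.17]
orientation: [-0.0, 0.375, 0.927, -0.0]
wrist_force: [0.0, 0.4, -0.5]
finger_gap: 0.0003
grip_force: 0.0
```

Request:
servo_tool:
  increments:
    - {"grip": 1, "x": 0, "y": 0, "z": 0, "roll": 7.1}
    - {"grip": 1, "x": 0, "y": 0, "z": 0, "roll": 7.1}
    - {"grip": 1, "x": 0, "y": 0, "z": 0, "roll": 7.1}
    - {"grip": 1, "x": 0, "y": 0, "z": 0, "roll": 7.1}
    - {"grip": 1, "x": 0, "y": 0, "z": 0, "roll": 7.1}

```text
clock: 11.27
tcp_pos: [0.4844, -0.0641, 0.17]
orientation: [-0.0, 0.64, 0.769, -0.0]
wrist_force: [0.6, 0.4, -0.6]
finger_gap: -0.0003
grip_force: 0.0
```

Request:
servo_tool:
  increments:
    - {"grip": 1, "x": 0, "y": 0, "z": 0, "roll": 7.1}
    - {"grip": 1, "x": 0, "y": 0, "z": 0, "roll": 7.1}
    - {"grip": 1, "x": 0, "y": 0, "z": 0, "roll": 7.1}
    - {"grip": 1, "x": 0, "y": 0, "z": 0, "roll": 7.1}
    - {"grip": 1, "x": 0, "y": 0, "z": 0, "roll": 7.1}

```text
clock: 11.68
tcp_pos: [0.4844, -0.0641, 0.17]
orientation: [-0.0, 0.844, 0.537, -0.0]
wrist_force: [-0.3, 0.1, 0.3]
finger_gap: 0.0002
grip_force: 0.0
```

Request:
servo_tool:
  increments:
    - {"grip": 1, "x": 0, "y": 0, "z": 0, "roll": 7.1}
    - {"grip": 1, "x": 0, "y": 0, "z": 0, "roll": 7.1}
    - {"grip": 1, "x": 0, "y": 0, "z": 0, "roll": 7.1}
    - {"grip": 1, "x": 0, "y": 0, "z": 0, "roll": 7.1}
    - {"grip": 1, "x": 0, "y": 0, "z": 0, "roll": 7.1}

```text
clock: 12.1
tcp_pos: [0.4844, -0.0642, 0.17]
orientation: [-0.0, 0.967, 0.254, -0.0]
wrist_force: [-0.1, -0.9, -0.5]
finger_gap: -0.0002
grip_force: 0.0
```

Request:
servo_tool:
  increments:
    - {"grip": 1, "x": 0, "y": 0, "z": 0, "roll": 7.1}
    - {"grip": 1, "x": 0, "y": 0, "z": 0, "roll": 7.1}
    - {"grip": 1, "x": 0, "y": 0, "z": 0, "roll": 7.1}
    - {"grip": 1, "x": 0, "y": 0, "z": 0, "roll": 7.1}
    - {"grip": 1, "x": 0, "y": 0, "z": 0, "roll": 0}

```text
clock: 12.52
tcp_pos: [0.4844, -0.0642, 0.1701]
orientation: [-0.0, 1.0, 0.011, -0.0]
wrist_force: [0.6, -0.8, -0.7]
finger_gap: 0.0001
grip_force: 0.0
```

```bash
python3 -c "
from h import *
where()"
```

```text
t 12.52 tcp [ 0.4844 -0.0642  0.1701] psi 1.23 centre in tool mm 71.1 0.5 F tool 0.6 0.8 -0.7 j6 2.824 gap 0.00013752493128519705
```

Request:
servo_tool:
  increments:
    - {"grip": 1, "x": 0, "y": 0.3, "z": 28.5, "roll": 0}
    - {"grip": 1, "x": 11, "y": 0, "z": 0, "roll": 0}
    - {"grip": 1, "x": 3, "y": 0, "z": 0, "roll": 0}
    - {"grip": 1, "x": 1, "y": 0, "z": 0, "roll": 0}
    - {"grip": 1, "x": 1, "y": 0, "z": 0, "roll": 0}

```text
clock: 12.93
tcp_pos: [0.4988, -0.064, 0.1412]
orientation: [-0.0, 1.0, 0.012, -0.002]
wrist_force: [-6.3, -0.0, -3.7]
finger_gap: -0.0001
grip_force: 3.3
```

```bash
python3 -c "
from h import *
where()"
```

```text
t 12.93 tcp [ 0.4988 -0.064   0.1412] psi 1.42 centre in tool mm 56.7 0.5 F tool -6.3 -0.1 -3.7 j6 2.83 gap -5.557835843626005e-05
```

Request:
servo_tool:
  increments:
    - {"grip": 1, "x": 1.2, "y": 6.7, "z": -0.03, "roll": -7}
    - {"grip": 1, "x": 0.5, "y": 6.7, "z": -0.05, "roll": -7}
    - {"grip": 1, "x": 0.5, "y": 6.7, "z": -0.05, "roll": -7}
    - {"grip": 1, "x": 0.5, "y": 6.7, "z": -0.05, "roll": -7}
    - {"grip": 1, "x": 0.5, "y": 6.7, "z": -0.05, "roll": -7}

```text
clock: 13.35
tcp_pos: [0.5093, -0.096, 0.1416]
orientation: [-0.0, 0.949, 0.315, -0.003]
wrist_force: [-6.6, -3.0, -2.0]
finger_gap: -0.0004
grip_force: 3.7
```

```bash
python3 -c "
from h import *
where()"
```

```text
t 13.35 tcp [ 0.5093 -0.096   0.1416] psi 36.7 centre in tool mm 56.7 1.2 F tool -7.1 -1.6 -2.0 j6 2.162 gap -0.00039138007903851915
```

Request:
servo_tool:
  increments:
    - {"grip": 1, "x": 0.7, "y": 7.1, "z": -0.05, "roll": -7}
    - {"grip": 1, "x": 0.5, "y": 7.1, "z": -0.05, "roll": -7}
    - {"grip": 1, "x": 0.5, "y": 7.0, "z": -0.05, "roll": -7}
    - {"grip": 1, "x": 0.5, "y": 7.0, "z": -0.05, "roll": -7}
    - {"grip": 1, "x": 0.5, "y": 7.0, "z": -0.05, "roll": -7}

```text
clock: 13.77
tcp_pos: [0.5393, -0.1175, 0.1422]
orientation: [0.0, 0.811, 0.585, -0.002]
wrist_force: [-4.0, -4.6, -2.6]
finger_gap: -0.0001
grip_force: 2.6
```

Request:
servo_tool:
  increments:
    - {"grip": 1, "x": 0.5, "y": 6.9, "z": -0.05, "roll": -7}
    - {"grip": 1, "x": 0.5, "y": 6.9, "z": -0.05, "roll": -7}
    - {"grip": 1, "x": 0.5, "y": 6.9, "z": -0.05, "roll": -7}
    - {"grip": 1, "x": 0.5, "y": 6.9, "z": -0.05, "roll": -7}
    - {"grip": 1, "x": 0.5, "y": 6.9, "z": -0.05, "roll": -7}

```text
clock: 14.18
tcp_pos: [0.5763, -0.1168, 0.1439]
orientation: [0.001, 0.597, 0.802, 0.0]
wrist_force: [-0.2, -0.3, -0.2]
finger_gap: 0.0
grip_force: 0.0
```

```bash
python3 -c "
from h import *
where()"
```

```text
t 14.18 tcp [ 0.5763 -0.1168  0.1439] psi 106.7 centre in tool mm 57.4 -4.5 F tool -0.2 -0.3 -0.2 j6 0.943 gap 2.2074573250397478e-05
```

Request:
servo_tool:
  increments:
    - {"grip": 1, "x": -0.5, "y": -5, "z": 1.0, "roll": 0}
    - {"grip": 1, "x": 1.2, "y": 0, "z": 0, "roll": 0}
    - {"grip": 1, "x": 1, "y": 0, "z": 0, "roll": 0}
    - {"grip": 1, "x": 1, "y": 0, "z": 0, "roll": 0}

```text
clock: 14.52
tcp_pos: [0.5703, -0.1177, 0.1426]
orientation: [0.003, 0.601, 0.799, -0.001]
wrist_force: [3.0, -11.3, -2.9]
finger_gap: 0.0003
grip_force: 5.6
```

```bash
python3 -c "
from h import *
where(); hole('h2',.158)"
```

```text
t 14.52 tcp [ 0.5703 -0.1177  0.1426] psi 106.06 centre in tool mm 56.5 0.8 F tool -11.7 -0.2 -2.9 j6 0.952 gap 0.000255572895464586
side 72 72 72 72 72 72 72 73 73 73 73 73 74 75 76 78 83 92 107 132 160 186 207 219 224 227 220 208 190 170 156 150 148 151 157 161 164 162 160 158 155 154 149 142 134 124 117 108 96 85 80 76 76 77 79 81 80 78 76 75 74 74 73 73 72 72 72 72 72 72 72 72
top 212 211 210 210 209 209 208 208 207 207 206 206 206 207 208 208 209 209 210 211 212 212 213 213 214 214 214 213 213 213 213 213 212 211 211 211 211 211 209 208 208 208 208 207 207 207 206 206 206 206 206 205 205 206 206 206 206 207 207 207 208 209 209 210 210 210 211 211 212 212 212 212
```

Request:
servo_tool:
  increments:
    - {"grip": 1, "x": 0.5, "y": 7.0, "z": -0.05, "roll": -7}
    - {"grip": 1, "x": 0.5, "y": 6.9, "z": -0.05, "roll": -7}
    - {"grip": 1, "x": 0.5, "y": 6.9, "z": -0.05, "roll": -7}
    - {"grip": 1, "x": 0.5, "y": 6.8, "z": -0.05, "roll": -7}
    - {"grip": 1, "x": 0.5, "y": 6.8, "z": -0.05, "roll": -7}

```text
clock: 15.03
tcp_pos: [0.5996, -0.0986, 0.143]
orientation: [0.003, 0.331, 0.944, -0.002]
wrist_force: [5.6, -7.5, -2.6]
finger_gap: -0.0001
grip_force: 4.3
```

```bash
python3 -c "
from h import *
where()"
```

```text
t 15.03 tcp [ 0.5996 -0.0986  0.143 ] psi 141.38 centre in tool mm 56.6 0.2 F tool -9.0 -2.4 -2.6 j6 0.381 gap -0.00011933824537858137
```

Request:
servo_tool:
  increments:
    - {"grip": 1, "x": 0.7, "y": 6.8, "z": -0.05, "roll": -7}
    - {"grip": 1, "x": 0.6, "y": 6.8, "z": -0.05, "roll": -7}
    - {"grip": 1, "x": 0.6, "y": 6.8, "z": -0.05, "roll": -7}
    - {"grip": 1, "x": 0.6, "y": 6.8, "z": -0.05, "roll": -7}
    - {"grip": 1, "x": 0.6, "y": 6.8, "z": -0.05, "roll": -7}

```text
clock: 15.45
tcp_pos: [0.6122, -0.0654, 0.1434]
orientation: [0.004, 0.031, 1.0, -0.001]
wrist_force: [8.5, -3.5, -3.3]
finger_gap: 0.0002
grip_force: 4.2
```

```bash
python3 -c "
from h import *
where()"
```

```text
t 15.45 tcp [ 0.6122 -0.0654  0.1434] psi 176.45 centre in tool mm 56.7 -1.2 F tool -8.7 -3.0 -3.3 j6 -0.174 gap 0.00015334207354839868
```

Request:
servo_tool:
  increments:
    - {"grip": 1, "x": 0.7, "y": 6.6, "z": -0.05, "roll": -7}
    - {"grip": 1, "x": 0.7, "y": 6.6, "z": -0.05, "roll": -7}
    - {"grip": 1, "x": 0.7, "y": 6.6, "z": -0.05, "roll": -7}
    - {"grip": 1, "x": 0.6, "y": 6.7, "z": -0.05, "roll": -7}
    - {"grip": 1, "x": 0.6, "y": 6.7, "z": -0.05, "roll": -7}

```text
clock: 15.87
tcp_pos: [0.6028, -0.0318, 0.1438]
orientation: [0.004, -0.272, 0.962, -0.001]
wrist_force: [7.4, 1.3, -1.9]
finger_gap: -0.0001
grip_force: 3.8
```

```bash
python3 -c "
from h import *
where()"
```

```text
t 15.87 tcp [ 0.6028 -0.0318  0.1438] psi 211.53 centre in tool mm 56.7 -1.9 F tool -7.0 -2.7 -1.9 j6 -0.737 gap -7.854494753793509e-05
```

Request:
servo_tool:
  increments:
    - {"grip": 1, "x": 1.0, "y": 6.4, "z": -0.06, "roll": -7}
    - {"grip": 1, "x": 0.8, "y": 6.4, "z": -0.06, "roll": -7}
    - {"grip": 1, "x": 0.7, "y": 6.5, "z": -0.06, "roll": -7}
    - {"grip": 1, "x": 0.6, "y": 6.7, "z": -0.06, "roll": -7}
    - {"grip": 1, "x": 0.6, "y": 6.7, "z": -0.06, "roll": -7}

```text
clock: 16.28
tcp_pos: [0.5761, -0.0102, 0.1441]
orientation: [0.004, -0.549, 0.836, -0.0]
wrist_force: [4.6, 5.0, 0.6]
finger_gap: 0.0001
grip_force: 3.7
```

```bash
python3 -c "
from h import *
where()"
```

```text
t 16.28 tcp [ 0.5761 -0.0102  0.1441] psi 246.6 centre in tool mm 56.7 -2.1 F tool -6.4 -2.2 0.6 j6 -1.322 gap 7.282497900462386e-05
```

Request:
servo_tool:
  increments:
    - {"grip": 1, "x": 1.1, "y": 6.3, "z": -0.07, "roll": -7}
    - {"grip": 1, "x": 1.0, "y": 6.3, "z": -0.07, "roll": -7}
    - {"grip": 1, "x": 0.7, "y": 6.4, "z": -0.07, "roll": -7}
    - {"grip": 1, "x": 0.6, "y": 6.7, "z": -0.07, "roll": -7}
    - {"grip": 1, "x": 0.6, "y": 6.7, "z": -0.07, "roll": -7}

```text
clock: 16.7
tcp_pos: [0.5418, -0.0081, 0.1443]
orientation: [-0.003, 0.775, -0.632, -0.0]
wrist_force: [-0.2, 7.6, 3.9]
finger_gap: 0.0001
grip_force: 3.8
```

```bash
python3 -c "
from h import *
where()"
```

```text
t 16.7 tcp [ 0.5418 -0.0081  0.1443] psi 281.64 centre in tool mm 56.7 -2.3 F tool -7.5 -1.3 3.9 j6 -1.94 gap 9.052838201382937e-05
```

Request:
servo_tool:
  increments:
    - {"grip": 1, "x": 1.0, "y": 6.3, "z": -0.12, "roll": -7}
    - {"grip": 1, "x": 0.9, "y": 6.3, "z": -0.12, "roll": -7}
    - {"grip": 1, "x": 0.8, "y": 6.3, "z": -0.12, "roll": -7}
    - {"grip": 1, "x": 0.7, "y": 6.5, "z": -0.12, "roll": -7}

```text
clock: 17.03
tcp_pos: [0.5178, -0.0207, 0.1445]
orientation: [-0.002, 0.905, -0.426, -0.001]
wrist_force: [-4.2, 6.8, 5.2]
finger_gap: -0.0005
grip_force: 3.9
```

Request:
servo_tool:
  increments:
    - {"grip": 1, "x": 0.7, "y": 6.5, "z": -0.12, "roll": -7}
    - {"grip": 1, "x": 0.7, "y": 6.5, "z": -0.12, "roll": -7}
    - {"grip": 1, "x": 0.7, "y": 6.5, "z": -0.12, "roll": -7}

```text
clock: 17.28
tcp_pos: [0.5051, -0.0369, 0.1444]
orientation: [-0.002, 0.967, -0.254, -0.001]
wrist_force: [-4.0, 4.5, 4.0]
finger_gap: -0.0003
grip_force: 2.9
```

```bash
python3 -c "
from h import *
where()"
```

```text
t 17.28 tcp [ 0.5051 -0.0369  0.1444] psi 330.59 centre in tool mm 56.8 -2.0 F tool -5.6 -2.0 4.0 j6 -2.862 gap -0.00030518537665872995
```

Request:
servo_tool:
  increments:
    - {"grip": 1, "x": -10, "y": 0, "z": 0, "roll": 0}
    - {"grip": 1, "x": -6, "y": 0, "z": 0, "roll": 0}
    - {"grip": 1, "x": 0, "y": 0, "z": -28, "roll": 7}
    - {"grip": 1, "x": 0, "y": 0, "z": 0, "roll": 7}
    - {"grip": 1, "x": 0, "y": 0, "z": 0, "roll": 7}

```text
clock: 17.7
tcp_pos: [0.4942, -0.0307, 0.1735]
orientation: [-0.0, 0.901, -0.433, 0.002]
wrist_force: [-0.6, -0.5, -0.2]
finger_gap: -0.0
grip_force: 0.0
```

```bash
python3 -c "
from h import *
where(); hole('h3',.159)"
```

```text
t 17.7 tcp [ 0.4942 -0.0307  0.1735] psi 308.71 centre in tool mm 63.6 -27.6 F tool 0.0 0.7 -0.2 j6 -2.471 gap -4.071718529350068e-05
side 253 253 253 254 254 254 254 253 252 252 251 250 250 249 248 247 247 247 248 249 251 252 252 253 254 254 254 254 254 254 255 255 255 255 255 255 254 254 254 254 252 250 247 246 246 248 249 249 250 251 252 253 253 253 252 252 252 252 252 250 242 231 212 191 186 182 202 219 234 244 250 252
top 221 223 210 184 174 182 202 218 224 228 229 230 231 233 234 234 235 235 235 235 235 234 233 231 225 210 192 192 203 219 223 223 223 224 224 224 224 224 218 200 170 151 139 127 112 96 96 99 116 126 132 139 137 130 120 109 98 93 97 109 127 143 160 184 207 220 222 222 222 222 222 222
```

Request:
servo_tool:
  increments:
    - {"grip": 1, "x": 6.4, "y": -27.2, "z": -5, "roll": 0}
    - {"grip": 1, "x": 6.4, "y": -27.2, "z": 0, "roll": 0}
    - {"grip": 1, "x": 6.4, "y": -27.2, "z": 0, "roll": 0}
    - {"grip": 1, "x": 0, "y": 0, "z": 0, "roll": 7.1}
    - {"grip": 1, "x": 0, "y": 0, "z": 0, "roll": 7.1}

```text
clock: 18.22
tcp_pos: [0.5697, 0.0068, 0.176]
orientation: [0.0, 0.843, -0.538, -0.0]
wrist_force: [-0.9, 0.2, -1.3]
finger_gap: 0.0002
grip_force: 0.0
```

Request:
servo_tool:
  increments:
    - {"grip": 1, "x": 0, "y": 0, "z": 0, "roll": 7.1}
    - {"grip": 1, "x": 0, "y": 0, "z": 0, "roll": 7.1}
    - {"grip": 1, "x": 0, "y": 0, "z": 0, "roll": 7.1}
    - {"grip": 1, "x": 0, "y": 0, "z": 0, "roll": 7.1}
    - {"grip": 1, "x": 0, "y": 0, "z": 0, "roll": 7.1}

```text
clock: 18.63
tcp_pos: [0.5684, 0.0062, 0.1764]
orientation: [-0.0, -0.638, 0.77, 0.0]
wrist_force: [-0.1, -0.3, 0.5]
finger_gap: -0.0002
grip_force: 0.0
```

```bash
cat > hang.py <<'E'
from h import *
import sys
def ang(f,z,g0):
    g=cv2.cvtColor(cv2.imread(f),cv2.COLOR_BGR2GRAY).astype(float)
    u=px("side",[[C[0]+.026*np.cos(np.radians(g0)),C[1]+.026*np.sin(np.radians(g0)),z]])[0].round().astype(int)
    w=g[u[1]-3:u[1]+4,u[0]-4:u[0]+5]; m=np.clip(235-w,0,None); yy,xx=np.mgrid[u[1]-3:u[1]+4,u[0]-4:u[0]+5]
    p=[(m*xx).sum()/m.sum(),(m*yy).sum()/m.sum()]; q=ray("side",*p,z)[:2]-C
    print(f,p,np.degrees(np.arctan2(q[1],q[0]))%360,np.hypot(*q))
E
python3 -c "
from hang import *
where()
ang('pics/side0.png',.153,35);ang('pics/h1side.png',.1567,3);ang('pics/h3side.png',.160,321)"
```

```text
t 18.63 tcp [0.5684 0.0062 0.1764] psi 259.33 centre in tool mm 70.5 -0.2 F tool 0.3 0.0 0.5 j6 -1.515 gap -0.00022273591199346754
pics/side0.png [np.float64(340.1038318912237), np.float64(179.77626699629172)] 35.63741947940137 0.021585832379793703
pics/h1side.png [np.float64(343.18307086614175), np.float64(181.45669291338584)] 2.445060798313387 0.023262021656186974
pics/h3side.png [np.float64(343.03963963963963), np.float64(185.02522522522523)] 320.145647253043 0.024262208485462494
```

Request:
servo_tool:
  increments:
    - {"grip": 1, "x": 0, "y": 0, "z": 31, "roll": 0}
    - {"grip": 1, "x": 11, "y": 0, "z": 0, "roll": 0}
    - {"grip": 1, "x": 2.5, "y": 0, "z": 0, "roll": 0}
    - {"grip": 1, "x": 1, "y": 0, "z": 0, "roll": 0}
    - {"grip": 1, "x": 1, "y": 0, "z": 0, "roll": 0}

```text
clock: 19.05
tcp_pos: [0.5645, -0.0073, 0.1452]
orientation: [0.001, -0.641, 0.768, 0.003]
wrist_force: [1.3, 10.9, -7.0]
finger_gap: 0.0001
grip_force: 5.3
```

```bash
python3 -c "
from h import *
where()"
```

```text
t 19.05 tcp [ 0.5645 -0.0073  0.1452] psi 259.69 centre in tool mm 56.5 -1.1 F tool -10.9 0.7 -7.0 j6 -1.549 gap 6.585403398458008e-05
```

Request:
servo_tool:
  increments:
    - {"grip": 1, "x": 0.6, "y": 6.6, "z": 0.1, "roll": -7}
    - {"grip": 1, "x": 0.6, "y": 6.6, "z": 0, "roll": -7}
    - {"grip": 1, "x": 0.6, "y": 6.6, "z": -0.05, "roll": -7}
    - {"grip": 1, "x": 0.6, "y": 6.7, "z": -0.07, "roll": -7}
    - {"grip": 1, "x": 0.6, "y": 6.7, "z": -0.07, "roll": -7}

```text
clock: 19.47
tcp_pos: [0.5318, -0.0116, 0.1458]
orientation: [-0.002, 0.844, -0.537, -0.003]
wrist_force: [-1.1, 9.4, -3.4]
finger_gap: 0.0004
grip_force: 4.4
```

Request:
servo_tool:
  increments:
    - {"grip": 1, "x": 1.0, "y": 6.6, "z": -0.08, "roll": -7}
    - {"grip": 1, "x": 0.9, "y": 6.6, "z": -0.08, "roll": -7}
    - {"grip": 1, "x": 0.7, "y": 6.6, "z": -0.08, "roll": -7}

```text
clock: 19.72
tcp_pos: [0.5145, -0.024, 0.1459]
orientation: [-0.002, 0.928, -0.374, -0.004]
wrist_force: [-6.4, 10.3, -1.2]
finger_gap: -0.0001
grip_force: 5.5
```

```bash
python3 -c "
from h import *
where()"
```

```text
t 19.72 tcp [ 0.5145 -0.024   0.1459] psi 316.11 centre in tool mm 56.6 -0.2 F tool -11.7 -3.0 -1.2 j6 -2.581 gap -9.640294517917213e-05
```

Request:
servo_tool:
  increments:
    - {"grip": 1, "x": 0.5, "y": 6.4, "z": -0.08, "roll": -6.5}
    - {"grip": 1, "x": 0.5, "y": 6.4, "z": -0.08, "roll": -6.5}
    - {"grip": 1, "x": 0.5, "y": 6.4, "z": -0.08, "roll": -6.5}

```text
clock: 19.97
tcp_pos: [0.5033, -0.0409, 0.1461]
orientation: [-0.001, 0.977, -0.212, -0.004]
wrist_force: [-6.6, 5.9, -0.0]
finger_gap: -0.0001
grip_force: 4.6
```

```bash
python3 -c "
from h import *
where()"
```

```text
t 19.97 tcp [ 0.5033 -0.0409  0.1461] psi 335.54 centre in tool mm 56.7 -1.4 F tool -8.5 -2.6 -0.0 j6 -2.956 gap -0.00012022554291456883
```

Request:
servo_tool:
  increments:
    - {"grip": 1, "x": -10, "y": 0, "z": 0, "roll": 0}
    - {"grip": 1, "x": -6, "y": 0, "z": 0, "roll": 0}
    - {"grip": 1, "x": 0, "y": 0, "z": -35, "roll": 7}
    - {"grip": 1, "x": 0, "y": 0, "z": 0, "roll": 7}
    - {"grip": 1, "x": 0, "y": 0, "z": 0, "roll": 7}

```text
clock: 20.38
tcp_pos: [0.4949, -0.0367, 0.1844]
orientation: [-0.0, 0.919, -0.394, 0.003]
wrist_force: [-0.9, -0.1, -0.0]
finger_gap: -0.0
grip_force: 0.0
```

```bash
python3 -c "
from hang import *
where(); hole('h4',.161); ang('pics/h4side.png',.161,35)"
```

```text
t 20.38 tcp [ 0.4949 -0.0367  0.1844] psi 313.62 centre in tool mm 61.0 -25.7 F tool -0.6 0.7 -0.0 j6 -2.568 gap -2.8140375894223163e-05
side 252 252 251 247 239 224 202 182 181 193 216 235 247 250 250 250 250 250 251 251 252 252 253 253 254 254 254 254 255 255 255 255 255 255 255 255 255 254 255 255 254 254 254 254 254 254 254 253 252 251 249 249 249 250 252 252 252 252 252 252 252 252 252 252 252 252 252 252 252 252 252 252
top 168 181 208 220 225 226 227 228 229 230 231 232 233 234 235 235 235 235 235 235 234 233 233 232 231 229 220 209 197 187 185 195 216 225 224 223 223 223 223 223 224 224 221 213 203 184 172 159 155 152 149 147 146 147 151 158 167 177 191 208 217 223 223 223 223 223 224 224 224 223 214 191
pics/h4side.png [np.float64(340.2840314136126), np.float64(177.52225130890054)] 36.68707577954022 0.022125164971718382
```

The wheel reads 36.7° against 35.6° at the start after two turns, so it has turned about 721°. Next is the book: I turn the tool square to the press and go out beyond the protruding end.

Request:
servo_tool:
  increments:
    - {"grip": 1, "x": 0, "y": 0, "z": -10, "roll": 6.36}
    - {"grip": 1, "x": 0, "y": 0, "z": 0, "roll": 6.36}
    - {"grip": 1, "x": 0, "y": 0, "z": 0, "roll": 6.36}
    - {"grip": 1, "x": 0, "y": 0, "z": 0, "roll": 6.36}
    - {"grip": 1, "x": 0, "y": 0, "z": 0, "roll": 6.36}

```text
clock: 20.9
tcp_pos: [0.4932, -0.0363, 0.1918]
orientation: [-0.0, 0.778, -0.628, 0.0]
wrist_force: [-0.2, -0.1, 0.6]
finger_gap: 0.0001
grip_force: 0.0
```

Request:
servo_tool:
  increments:
    - {"grip": 1, "x": -34.2, "y": -13.5, "z": 0, "roll": 0}
    - {"grip": 1, "x": -34.2, "y": -13.5, "z": 0, "roll": 0}
    - {"grip": 1, "x": -34.2, "y": -13.5, "z": 0, "roll": 0}
    - {"grip": 1, "x": -34.2, "y": -13.5, "z": 0, "roll": 0}
    - {"grip": 1, "x": 0, "y": 0, "z": 0, "roll": 0}

```text
clock: 21.32
tcp_pos: [0.5174, 0.1142, 0.1917]
orientation: [-0.001, 0.781, -0.624, -0.0]
wrist_force: [-0.2, 0.2, -0.2]
finger_gap: 0.0002
grip_force: 0.0
```

```bash
python3 -c "
from h import *
where()
a=pic('top','b0')[130:230,260:390]; b=pic('side','b0s')[130:230,260:390]
cv2.imwrite('pics/v3.png',cv2.resize(np.hstack([a,b]),None,fx=3,fy=3,interpolation=cv2.INTER_CUBIC))"
```

```text
t 21.32 tcp [0.5174 0.1142 0.1917] psi 282.78 centre in tool mm 181.3 2.0 F tool -0.3 0.1 -0.2 j6 -1.729 gap 0.00017582116513381642
```

View pics/v3.png

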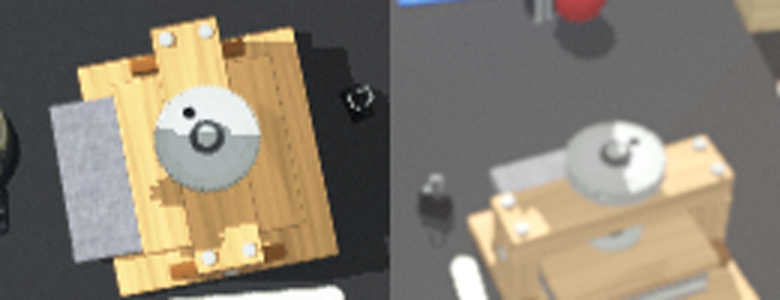

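Request:
servo_tool:
  increments:
    - {"grip": 1, "x": 0, "y": 0, "z": 0, "roll": 0.94}
    - {"grip": 1, "x": 0, "y": 0, "z": 40, "roll": 0}
    - {"grip": 1, "x": 0, "y": 0, "z": 40, "roll": 0}
    - {"grip": 1, "x": 0, "y": 0, "z": 40, "roll": 0}
    - {"grip": 1, "x": 0, "y": 0, "z": 0, "roll": 0}

```text
clock: 21.83
tcp_pos: [0.5107, 0.1069, 0.0646]
orientation: [0.004, 0.773, -0.635, -0.005]
wrist_force: [-2.2, 0.6, -0.7]
finger_gap: -0.0001
grip_force: 0.0
```

```bash
python3 -c "
from h import *
where()
from scipy.optimize import least_squares
# book end line and board end edge in top picture by sub-pixel edges: refined press yaw via board -y end / +y end corners
R2=lambda a:np.array([[np.cos(a),-np.sin(a)],[np.sin(a),np.cos(a)]])
g=cv2.GaussianBlur(cv2.cvtColor(cv2.imread('pics/b0.png'),cv2.COLOR_BGR2GRAY),(3,3),0).astype(np.float32)
off=np.array([-.0038,-.0028]); c=C+off; a=np.radians(11.84)
def edge(xs,y0,z):
    out=[]
    for x in xs:
        ys=np.arange(y0-.012,y0+.012,.0004); P=np.c_[(R2(a)@np.c_[0*ys+x,ys].T).T+c,0*ys+z]
        p=px('top',P).astype(np.float32); v=cv2.remap(g,p[:,:1],p[:,1:],cv2.INTER_LINEAR)[:,0]
        d=np.abs(np.gradient(v)); d=d*(d>.4*d.max()); out.append((d*ys).sum()/d.sum())
    return np.round(np.array(out)*1e3,1)
print('board+',edge([-.107,-.1,-.095,-.09,.09,.1],.105,.02)); print('board-',edge(np.arange(-.1,.101,.04),-.105,.02)); print('book',edge(np.arange(-.07,.071,.02),.137,.042))"
```

```text
t 21.83 tcp [0.5107 0.1069 0.0646] psi 281.21 centre in tool mm 175.5 -10.9 F tool -1.0 2.0 -0.7 j6 -1.714 gap -0.00014888313841736288
board+ [104.7 104.8 105.1 104.8 106.2 105.9]
board- [-104.3 -104.6 -104.1 -104.1 -103.9 -103.8]
book [140.1 138.7 138.8 138.3 138.4 137.8 137.5 137.7]
```

Request:
servo_tool:
  increments:
    - {"grip": 1, "x": 0, "y": -4, "z": 20, "roll": 0}
    - {"grip": 1, "x": 0, "y": 0, "z": 0, "roll": 0}
    - {"grip": 1, "x": 0, "y": 0, "z": 0, "roll": 0}
    - {"grip": 1, "x": 0, "y": 0, "z": 0, "roll": 0}

```text
clock: 22.17
tcp_pos: [0.5218, 0.1091, 0.0535]
orientation: [-0.001, 0.773, -0.634, 0.001]
wrist_force: [-0.3, 0.7, -0.4]
finger_gap: -0.0003
grip_force: 0.0
```

```bash
python3 -c "
from h import *
where()"
```

```text
t 22.17 tcp [0.5218 0.1091 0.0535] psi 281.3 centre in tool mm 175.5 0.7 F tool -0.8 0.1 -0.4 j6 -1.712 gap -0.0002569926456267379
```

Request:
servo_tool:
  increments:
    - {"grip": 1, "x": 0, "y": 0, "z": 14, "roll": -0.8}
    - {"grip": 1, "x": 0, "y": 0, "z": 13, "roll": 0}
    - {"grip": 1, "x": 10, "y": 0, "z": 0, "roll": 0}
    - {"grip": 1, "x": 8, "y": 0, "z": 0, "roll": 0}
    - {"grip": 1, "x": 0, "y": 0, "z": 0, "roll": 0}

```text
clock: 22.58
tcp_pos: [0.5261, 0.0904, 0.0261]
orientation: [-0.001, 0.777, -0.629, 0.001]
wrist_force: [1.2, 0.3, 0.2]
finger_gap: -0.0003
grip_force: 0.0
```

```bash
python3 -c "
from h import *
where()"
```

```text
t 22.58 tcp [0.5261 0.0904 0.0261] psi 282.05 centre in tool mm 156.3 3.3 F tool -0.0 -1.3 0.2 j6 -1.761 gap -0.0003304124377859789
```

Request:
servo_tool:
  increments:
    - {"grip": 1, "x": 3, "y": 6, "z": 0, "roll": 0}
    - {"grip": 1, "x": 3, "y": 0, "z": 0, "roll": 0}
    - {"grip": 1, "x": 4, "y": 0, "z": 0, "roll": 0}
    - {"grip": 1, "x": 4, "y": 0, "z": 0, "roll": 0}
    - {"grip": 1, "x": 4, "y": 0, "z": 0, "roll": 0}

```text
clock: 23.0
tcp_pos: [0.5226, 0.0735, 0.0249]
orientation: [-0.001, 0.778, -0.628, -0.0]
wrist_force: [0.2, 3.0, 2.6]
finger_gap: 0.0001
grip_force: 1.7
```

Request:
servo_tool:
  increments:
    - {"grip": 1, "x": 4, "y": 0, "z": 0, "roll": 0}
    - {"grip": 1, "x": 4, "y": 0, "z": 0, "roll": 0}
    - {"grip": 1, "x": 3, "y": 0, "z": 0, "roll": 0}
    - {"grip": 1, "x": 3, "y": 0, "z": 0, "roll": 0}
    - {"grip": 1, "x": 0, "y": 0, "z": 0, "roll": 0}

```text
clock: 23.42
tcp_pos: [0.5255, 0.0588, 0.0243]
orientation: [0.0, 0.778, -0.629, 0.0]
wrist_force: [-0.1, -0.3, 1.0]
finger_gap: -0.0002
grip_force: 0.4
```

```bash
cat > edge.py <<'E'
from h import *
R2=lambda a:np.array([[np.cos(a),-np.sin(a)],[np.sin(a),np.cos(a)]])
def run(name,y0):
    g=cv2.GaussianBlur(cv2.cvtColor(pic('top',name),cv2.COLOR_BGR2GRAY),(3,3),0).astype(np.float32)
    c=C+np.array([-.0038,-.0028]); a=np.radians(12.1)
    def edge(xs,y0,z,w=.008):
        out=[]
        for x in xs:
            ys=np.arange(y0-w,y0+w,.0004); P=np.c_[(R2(a)@np.c_[0*ys+x,ys].T).T+c,0*ys+z]
            p=px('top',P).astype(np.float32); v=cv2.remap(g,p[:,:1],p[:,1:],cv2.INTER_LINEAR)[:,0]
            d=np.abs(np.gradient(v)); d=d*(d>.4*d.max()); out.append((d*ys).sum()/d.sum())
        return np.round(np.array(out)*1e3,1)
    print('board+',edge([-.107,-.1,-.095,-.09,.09,.095,.1],.105,.02)); print('board-',edge(np.arange(-.1,.101,.04),-.105,.02)); print('book',edge(np.arange(-.07,.071,.01),y0,.042))
E
python3 -c "
from edge import *
where(); run('b1',.111)"
```

```text
t 23.42 tcp [0.5255 0.0588 0.0243] psi 282.12 centre in tool mm 125.5 -3.7 F tool 0.2 0.1 1.0 j6 -1.822 gap -0.00017580488619754674
board+ [105.2 105.3 105.7 105.2 103.4 103.9 102.7]
board- [-104.1 -104.4 -104.1 -104.5 -105.  -104.3]
book [115.1 116.  115.3 115.2 115.5 113.9 106.6 105.1 112.5 109.1 110.8 111.2
 111.9 110.8 110.2]
```

```bash
python3 -c "
from h import *
a=cv2.imread('pics/b1.png')[140:230,270:350]; b=pic('side','b1s')[150:240,270:350]
cv2.imwrite('pics/v4.png',cv2.resize(np.hstack([a,b]),None,fx=5,fy=5,interpolation=cv2.INTER_CUBIC))"
```

```text
(no output)
```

View pics/v4.png

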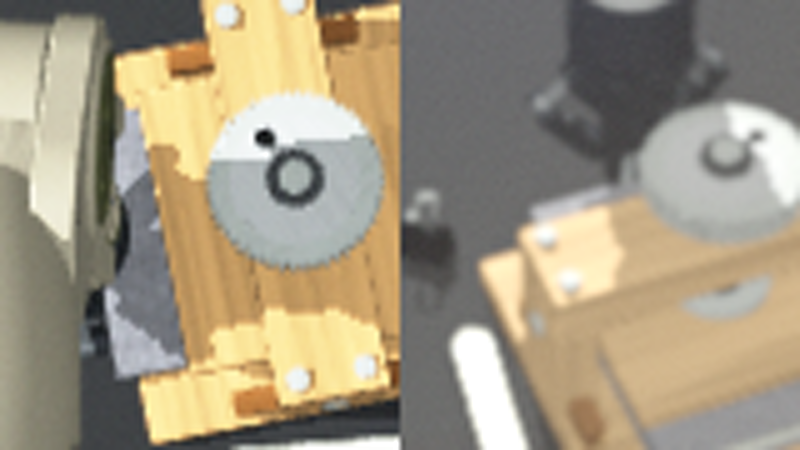

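The lower half of the book end is visible and sits about 10 mm out, parallel to the board; the rest is hidden by the wrist. I'll push nearly home, then back off and measure.

Request:
servo_tool:
  increments:
    - {"grip": 1, "x": 3, "y": 0, "z": 0, "roll": 0}
    - {"grip": 1, "x": 2.5, "y": 0, "z": 0, "roll": 0}
    - {"grip": 1, "x": 2, "y": 0, "z": 0, "roll": 0}
    - {"grip": 1, "x": 0, "y": 0, "z": 0, "roll": 0}
    - {"grip": 1, "x": 0, "y": 0, "z": 0, "roll": 0}

```text
clock: 23.93
tcp_pos: [0.527, 0.0517, 0.0244]
orientation: [0.0, 0.778, -0.628, 0.0]
wrist_force: [0.4, -0.3, -0.2]
finger_gap: 0.0001
grip_force: 0.0
```

```bash
python3 -c "
from edge import *
where()"
```

```text
t 23.93 tcp [0.527  0.0517 0.0244] psi 282.13 centre in tool mm 118.3 -3.7 F tool 0.4 -0.4 -0.2 j6 -1.836 gap 6.917533351389181e-05
```

Request:
servo_tool:
  increments:
    - {"grip": 1, "x": -15, "y": 0, "z": 0, "roll": 0}
    - {"grip": 1, "x": -30, "y": 0, "z": 0, "roll": 0}
    - {"grip": 1, "x": -40, "y": 0, "z": 0, "roll": 0}
    - {"grip": 1, "x": -40, "y": 0, "z": 0, "roll": 0}
    - {"grip": 1, "x": 0, "y": 0, "z": 0, "roll": 0}

```text
clock: 24.35
tcp_pos: [0.4989, 0.1797, 0.0245]
orientation: [-0.001, 0.78, -0.626, -0.001]
wrist_force: [-0.2, -0.3, -0.9]
finger_gap: 0.0001
grip_force: 0.0
```

```bash
python3 -c "
from edge import *
where(); run('b2',.108)"
```

```text
t 24.35 tcp [0.4989 0.1797 0.0245] psi 282.52 centre in tool mm 249.3 -2.6 F tool 0.2 0.3 -0.9 j6 -1.596 gap 0.00010389116850590332
board+ [105.2 105.3 105.7 105.2 105.8 105.9 105.6]
board- [-104.  -104.4 -104.6 -104.6 -105.2 -104.3]
book [108.4 107.9 107.6 108.  107.8 108.1 107.9 107.7 107.8 108.2 107.1 107.3
 107.3 107.1 107.5]
```

Request:
servo_tool:
  increments:
    - {"grip": 1, "x": 40, "y": 16, "z": 0, "roll": 0}
    - {"grip": 1, "x": 40, "y": 0, "z": 0, "roll": 0}
    - {"grip": 1, "x": 35, "y": 0, "z": 0, "roll": 0}
    - {"grip": 1, "x": 5, "y": 0, "z": 0, "roll": 0}
    - {"grip": 1, "x": 0, "y": 0, "z": 0, "roll": 0}

```text
clock: 24.82
tcp_pos: [0.5114, 0.0521, 0.0246]
orientation: [0.0, 0.776, -0.63, 0.001]
wrist_force: [-0.6, 0.1, -0.2]
finger_gap: -0.0001
grip_force: 0.0
```

Request:
servo_tool:
  increments:
    - {"grip": 1, "x": 0, "y": 0, "z": 0, "roll": 0}
    - {"grip": 1, "x": 0, "y": 0, "z": 0, "roll": 0}

```text
clock: 24.98
tcp_pos: [0.5101, 0.0554, 0.0243]
orientation: [0.0, 0.778, -0.628, -0.0]
wrist_force: [-0.1, 0.1, -0.0]
finger_gap: 0.0003
grip_force: 0.0
```

```bash
python3 -c "
from edge import *
where()"
```

```text
t 24.98 tcp [0.5101 0.0554 0.0243] psi 282.15 centre in tool mm 125.4 -19.5 F tool -0.1 0.1 -0.0 j6 -1.831 gap 0.0002958126633488337
```

Request:
servo_tool:
  increments:
    - {"grip": 1, "x": 4, "y": 0, "z": 0, "roll": 0}
    - {"grip": 1, "x": 2, "y": 0, "z": 0, "roll": 0}
    - {"grip": 1, "x": 1.5, "y": 0, "z": 0, "roll": 0}
    - {"grip": 1, "x": 1, "y": 0, "z": 0, "roll": 0}
    - {"grip": 1, "x": 0.6, "y": 0, "z": 0, "roll": 0}

```text
clock: 25.4
tcp_pos: [0.5121, 0.0469, 0.0244]
orientation: [-0.0, 0.778, -0.628, -0.0]
wrist_force: [0.1, 2.2, -0.3]
finger_gap: -0.0002
grip_force: 1.1
```

Request:
servo_tool:
  increments:
    - {"grip": 1, "x": 0, "y": 0, "z": 0, "roll": 0}
    - {"grip": 1, "x": 0, "y": 0, "z": 0, "roll": 0}
    - {"grip": 1, "x": 0, "y": 0, "z": 0, "roll": 0}

```text
clock: 25.65
tcp_pos: [0.5122, 0.0465, 0.0244]
orientation: [0.0, 0.778, -0.628, -0.0]
wrist_force: [-0.6, 2.8, 0.3]
finger_gap: -0.0001
grip_force: 1.0
```

```bash
python3 -c "
from edge import *
where()"
```

```text
t 25.65 tcp [0.5122 0.0465 0.0244] psi 282.17 centre in tool mm 116.2 -19.2 F tool -2.9 0.0 0.3 j6 -1.849 gap -6.462107430934517e-05
```

Request:
servo_tool:
  increments:
    - {"grip": 1, "x": -15, "y": 0, "z": 0, "roll": 0}
    - {"grip": 1, "x": -30, "y": 0, "z": 0, "roll": 0}
    - {"grip": 1, "x": -40, "y": 0, "z": 0, "roll": 0}
    - {"grip": 1, "x": -40, "y": 0, "z": 0, "roll": 0}
    - {"grip": 1, "x": 0, "y": 0, "z": 0, "roll": 0}

```text
clock: 26.07
tcp_pos: [0.4845, 0.1735, 0.0245]
orientation: [-0.001, 0.78, -0.626, -0.001]
wrist_force: [-0.4, -0.6, 0.0]
finger_gap: 0.0003
grip_force: 0.0
```

```bash
python3 -c "
from edge import *
where(); run('b3',.106)
a=cv2.imread('pics/b3.png')[125:255,265:415]
cv2.imwrite('pics/v5.png',cv2.resize(a,None,fx=4.6,fy=4.6,interpolation=cv2.INTER_CUBIC))"
```

```text
t 26.07 tcp [0.4845 0.1735 0.0245] psi 282.52 centre in tool mm 246.4 -18.1 F tool 0.6 0.5 0.0 j6 -1.602 gap 0.0002927031082859739
board+ [105.2 106.  105.8 105.5 105.8 106.  105.6]
board- [-104.1 -106.4 -106.6 -106.4 -106.8 -104.3]
book [105.4 105.9 105.2 105.5 105.6 105.9 105.7 106.2 105.7 105.8 105.2 105.9
 105.8 105.4 105.6]
```

View pics/v5.png

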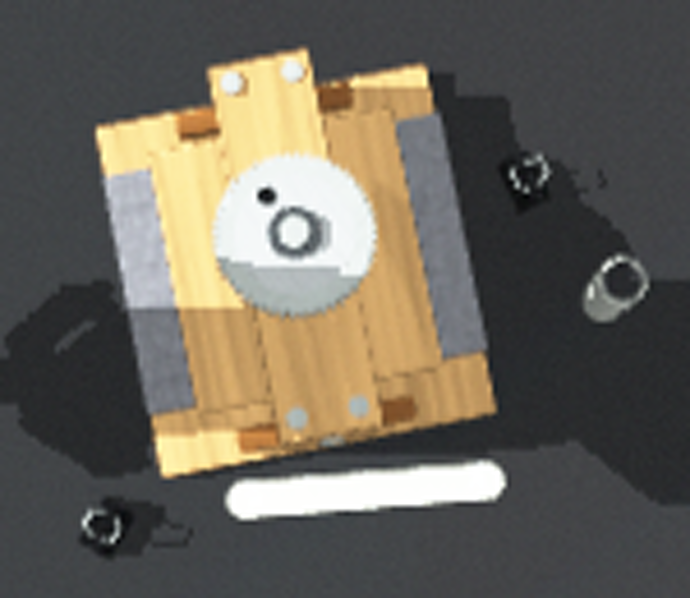

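The book is flush and square: its end reads 105.2–106.2 mm against the board's 105.2–106.0, and the clips, glue stick and bone folder haven't moved. I'll lift clear and hand in.

Request:
servo_tool:
  increments:
    - {"grip": 1, "x": 0, "y": 0, "z": -35, "roll": 0}
    - {"grip": 1, "x": 0, "y": 0, "z": -40, "roll": 0}
    - {"grip": 1, "x": 0, "y": 0, "z": -40, "roll": 0}
    - {"grip": 1, "x": 0, "y": 0, "z": 0, "roll": 0}
    - {"grip": 1, "x": 0, "y": 0, "z": 0, "roll": 0}

```text
clock: 26.53
tcp_pos: [0.4889, 0.1676, 0.1424]
orientation: [-0.002, 0.778, -0.629, 0.003]
wrist_force: [-0.4, 0.8, -1.0]
finger_gap: -0.0001
grip_force: 0.0
```

```bash
python3 -c "
from h import *
where(); print(env.hand_in())"
```

```text
t 26.53 tcp [0.4889 0.1676 0.1424] psi 282.08 centre in tool mm 239.5 -16.8 F tool -0.9 0.2 -1.0 j6 -1.606 gap -0.00010642679211957932
the job is handed in; nothing more can be done
None
```

The job is handed in at 26.5 s of the 64 s allowed: by the cameras, the handwheel is back two full turns (about 721°) and the press left open there, and the book is square and flush with the end of the base board to within about 1 mm; I lifted nothing and touched nothing else.

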